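# Raise the board cutter's blade arm and set the board to the gauge

### The job

Get the board cutter ready for the next cut: with the outside of your fingers under the black grip, push the counterweighted blade arm up past its balance point so that it stays raised by itself, without flinging it or letting it drop back. Then push the mount board flat across the bed, under the raised blade, until its far edge lies flush and square against the gauge, and draw back. Do not pinch or lift anything, keep your fingers off the blade, and leave the painting things around where they are.

Things in the scene. Friction and masses are not known exactly. Their poses are not given: they have to be found in the camera images.
- blade_arm (a joint): angle of the board cutter's steel blade arm, rad: 0 = blade down (arm level, it starts here), 1.0 = fully raised against its rubber stop. Below about 0.52 the arm is blade-heavy and falls shut when let go; above it the counterweight takes over and carries the arm to the stop by itself. It takes 2 to 4 N upwards at the black grip on its left end to start it
- pivot (a point): centre of the arm's cross bolt, 95 mm above the table; the arm swings about a level axis through this point, square to the blade line. A heavy round counterweight (80 mm across) sits on a cranked tail above it, its centre 119 mm from the bolt, and swings back and down away from the bed as the arm rises
- handle_mid (a point): middle of the black turned grip, 370 mm from the hinge on the arm's centre line (95 mm above the table with the blade down). The grip is 29 mm thick and 96 mm long, with a rounded outer end. There is open table below it and beyond its end
- handle_end (a point): outer end of the grip on its centre line, 418 mm from the hinge; the last 14 mm of the grip round off from 29 to about 20 mm thick
- blade_mid (a point): middle of the steel knife under the arm, 275 mm long, 4 mm thick, reaching from 3 mm to 53 mm below the arm's centre line, between 29 and 304 mm from the hinge; keep the fingers off it. The point lies 169 mm from the hinge and 28 mm below the centre line; y axis along the arm towards the handle, z axis up when the blade is down
- cut_line (a point): middle of the bed's far edge, where the blade comes down, at the height of the bed's surface (60 mm above the table). The bed reaches 270 mm from here towards the robot and is 280 mm wide. Axes: x away from the robot, square to the blade line, y along the blade line towards the handle, z up. A clear upright finger guard stands on the bed 16 to 20 mm short of this line, from 12 to 62 mm above the bed, its two posts (10 mm wide) at 133 mm either side of the middle
- gauge: the aluminium gauge, an angle bar 240 mm long clamped parallel to the blade line 35 to 70 mm beyond it, fixed. Origin in the middle of its flat face (towards the robot), at the height of the bed's surface; the face reaches 24 mm above that. x axis away from the robot, square to the face; y along the bar; z up
- board_centre (a point): centre of the loose pale mount board lying flat on the bed, 130 mm (x) by 140 mm (y) by 6 mm, about 90 g, 3 mm above the bed's surface; x axis from its near edge to its far edge. It starts a few degrees askew, its far edge short of the blade line; with the blade down it cannot pass
- board_far_edge (a point): middle of the board's far edge, half-way up its thickness (this edge goes to the gauge)
- board_near_edge (a point): middle of the board's near edge, half-way up its thickness
- weight: small brass paperweight, 50 x 32 x 22 mm with a round knob on top (43 mm high in all), standing on the near corner of the cutter's bed at the hinge end; origin under its centre; leave it alone
- jar: amber glass pigment jar, 48 mm across, 60 mm high, standing on the table beside the cutter on the handle side; origin under its centre; leave it alone
- dish: flat white porcelain dish, 90 mm across, 18 mm high, on the table beside the cutter on the handle side (jar and dish may change places); origin under its centre; leave it alone
- bowl: white enamel bowl, 170 mm across, 55 mm high, on the table to the left; origin under its centre; leave it alone
- water_bottle: clear water bottle, 64 mm across, 200 mm high, on the right; origin under its centre; leave it alone
- brush_a: paint brush, 240 mm long, 12 mm thick, lying on the table to the left of the cutter; origin under its middle, x axis towards the bristles; leave it alone
- brush_b: paint brush, 200 mm long, lying on the table at the near right; origin under its middle; leave it alone

How it is judged (in metres and radians):
On the way:
1. the blade arm is raised against its stop (value of joint blade_arm above 0.9 rad), for 0.3 s.
At the end, for the whole second after the job is handed in: the blade arm stays up by itself (joint above 0.9 rad); the board lies flat on the bed with its far edge within 3 mm of the gauge's face, square to it within 0.03 rad, and the middle of the board within 90 mm of the middle of the gauge (value of joint blade_arm above 0.9 rad and x of board_far_edge in the frame of gauge above -0.003 m and angle between the x axis of board_centre and the x axis of gauge, either way round below 0.03 rad and y of board_centre in the frame of gauge between -0.09 and 0.09 m and height (world z) of board_centre below 0.067 m); the robot touches nothing.
It fails at once if the arm is flung up (faster than 2.5 rad/s; let over the balance point it reaches about 1.7 by itself) or dropped back (faster than 1.2 rad/s) (velocity of joint blade_arm above 2.5 rad/s or velocity of joint blade_arm below -1.2 rad/s).
It fails at once if the fingers touch the blade (contact force between the fingers and blade_arm_c7 above 1 N or contact force between the fingers and blade_arm_c8 above 1 N).
It fails at once if the board is lifted or tipped off the bed (height (world z) of board_centre above 0.073 m or height (world z) of board_centre below 0.05 m or angle between board_centre's own z axis and vertical above 0.12 rad).
It fails at once if a bystander is moved by more than 25 mm or tipped over (distance of any of weight, jar, dish, bowl, water_bottle, brush_a, brush_b from where it was at the start of the episode above 0.025 m or angle between any of weight, jar, water_bottle's own z axis and vertical above 0.5 rad).
It also fails if it takes over 54 s, if anything falls off the work surface, if the arm or the gripper's body presses on something with over 40 N, if the wrist force passes 120 N, or if a joint passes its speed limit or range.

### The arm

A 7-joint arm with a two-finger parallel gripper is mounted at the origin on the work surface. World frame = base frame: x ahead of the robot, y to its left, z up, the work surface at z = 0. Lengths are in mm, angles in rad, forces in N, time in s.
With the tool pointing down it reaches from about 425 to 950 mm from the base axis. Payload 4.7 kg.
Tool frame: the origin (TCP) lies on the centre line of the jaws, within the pads' length; the fingertips stand 8 mm ahead of it and the grasp point (between the pads) lies 11 mm behind it (arm.tip_reach is the z of the fingertips in the tool frame, in mm); z points along the fingers, y is the direction in which the jaws open and shut (so a half turn about z gives the same grasp; the last joint's range is limited). The gripper opens to 87 mm and grips with 3 to 60 N. Pads are 19 mm wide; open, the fingers measure 117 mm over their backs; the gripper's body (75 mm by 190 mm) begins 51 mm behind the grasp point.
Start: joints at [1.271, 0.469, -0.049, 1.532, 0.024, 1.141, -0.082], TCP at [180.611, -650.406, 230.573] pointing down, gripper open.
Joint ranges: [-2.59, 2.59], [-0.33, 1.99], [-1.39, 1.29], [0.1, 2.45], [-1.04, 4.18], [0.21, 1.99], [-2.66, 2.66]. Speed limits (rad/s): [2.57, 2.57, 3.14, 3.14, 3.14, 3.14, 3.14].

### API

Orientations are given as a unit quaternion [w, x, y, z].
In Python, from station import arm, read_camera, camera_model, order gives the robot as it stands.
- The arm moves only by the tool servo_tool, never from a script. Its argument "series" is a list of rows, each a list of 3 entries, a list of its own where there are three numbers: the turn, a rotation vector about the world's x, y, z in rad, then the shift along the world's x, y, z in cm, then the opening in per cent of the stroke, from 0 (shut) to 100 (fully open). A call has exactly 10 rows; each row is the pose to reach, as a shift and turn from the pose commanded when the call began; what a row does not reach only later rows make up. A row lasts 1/10 s, in which the tool goes at most 50 mm and 8.59 degrees, less where a joint would pass 70% of its speed; a pose out of reach is approached as far as the arm can. A call with a gripper value outside its range is refused whole. The fingers move at their own pace and stop on an object; the grip force is fixed at half the most. Time passes only in rows, so rows that repeat a pose let the fingers close, or fill a call up. It gives the time, the measured TCP pose, the force and the opening at its end, in the units of the state.
- arm.state(): the state, without advancing time (a new reading comes with each control period).
- read_camera(name): name is "scene" or "side" or "wrist"; returns the picture (480x640x3 uint8, red, green, blue); there is no depth.
- camera_model(name): a dict with "vfov" (degrees; the focal length in pixels is half the picture's height over the tangent of half this angle, whatever the lens; pixels are square), "cx", "cy" (the principal point, pixels), "eye" and "rotation" of the camera in the world; the wrist camera has in their place "T_tool_cam" (4x4, takes a point from camera to tool coordinates, whose origin is the TCP and whose axes are the flange's). Camera axes: x right, y down, z forward; pixel columns grow to the right and rows downward; lengths in mm; the calibration is good to about 2 mm. The wrist camera is an equidistant fisheye: a pixel r from the principal point sees the ray r / f radians off the axis. A picture is of the moment at which its call begins: read the wrist's pose just before it. camera_model takes no time and is no camera call.
- order.job_done(): hands the job in, once; it reports no verdict.
The state is a dict: "clock": time; "joint_pos": joint angles; "dq": joint speeds; "joint_torque": joint torques, N m; "ee_pos": TCP position; "ee_rot": TCP orientation; "contact_force": force on the tool from outside, world axes, zero at the start; "torque": the same for the moment, N m; "gripper_width": finger opening in mm.
Only numpy, scipy, OpenCV 4.12 (cv2) and the standard library are available. Lean on these libraries where they do the work, as an engineer would, in place of code of your own. Each camera call takes 0.05 s, during which the arm holds its last target.

## Working session

There is one attempt and no reset: what is moved stays moved. The work goes in short steps, Python scripts to look and compute and a tool call to move; the robot and the scene stay as the last step left them, time stands still between calls to the robot, and variables do not carry over. Pictures are saved under pics/ and viewed, and the job is handed in when it is done.

Besides the shell and the picture viewer there is one more tool, called by a JSON object that holds its "op" and its "data", one argument or row to a line. servo_tool: Moves the arm, as the interface text tells. Its arguments: {"type":"object","properties":{"series":{"type":"array"}},"required":["series"]}

```bash
ls; mkdir -p pics; python3 - <<'E'
from station import arm, read_camera, camera_model, order
import cv2
print(arm.state()); print(arm.tip_reach)
for n in("scene","side","wrist"):
    print(n,camera_model(n))
    cv2.imwrite(f"pics/{n}0.png",read_camera(n)[:,:,::-1])
E
```

```text
pics
{'clock': 0.0, 'joint_pos': array([ 1.27105212,  0.46944331, -0.04861284,  1.53370664,  0.024133  ,
        1.14098374, -0.08228215]), 'dq': array([-0.00078943, -0.00040804, -0.00036382,  0.0009822 ,  0.00085197,
        0.00032954,  0.00086319]), 'joint_torque': array([-4.32781917e-04, -5.07974768e+01, -8.09965027e-02, -2.36156434e+01,
       -6.13202644e-02,  3.77874845e-02,  1.59909018e-04]), 'ee_pos': array([ 180.44726709, -649.82313795,  229.49284039]), 'ee_rot': array([-9.60654308e-04,  9.90838591e-01,  1.35047889e-01, -1.78148074e-04]), 'contact_force': array([0.09460953, 0.45166578, 0.03166879]), 'torque': array([0.06944921, 0.05564541, 0.03783186]), 'gripper_width': 86.92389285045407}
8.0
scene {'vfov': 57.737533577801855, 'cx': 315.7871717002997, 'cy': 237.45804049443078, 'eye': array([1160.97777123,  646.90328361,  937.59987085]), 'rotation': array([-0.14935429,  0.33134688,  0.84919437, -0.38310763])}
side {'vfov': 51.55070814365937, 'cx': 316.2935482639702, 'cy': 238.87793975005144, 'eye': array([-218.96729388,  622.53938494, 1255.22217425]), 'rotation': array([ 0.1347642 , -0.38582913,  0.85654608, -0.31512427])}
wrist {'vfov': 65.70646984690485, 'cx': 320.4099202266146, 'cy': 235.45025041712702, 'T_tool_cam': array([[-6.30689568e-04, -9.68501544e-01, -2.49006750e-01,
         6.72821804e+01],
       [ 9.99999262e-01, -3.52218467e-04, -1.16288002e-03,
         6.76126849e-01],
       [ 1.03854632e-03, -2.49007300e-01,  9.68501051e-01,
        -1.53505535e+02],
       [ 0.00000000e+00,  0.00000000e+00,  0.00000000e+00,
         1.00000000e+00]])}
```

View pics/scene0.png

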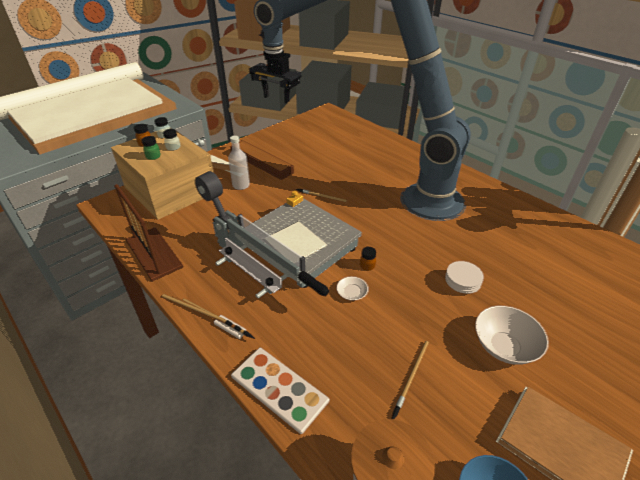

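View pics/side0.png

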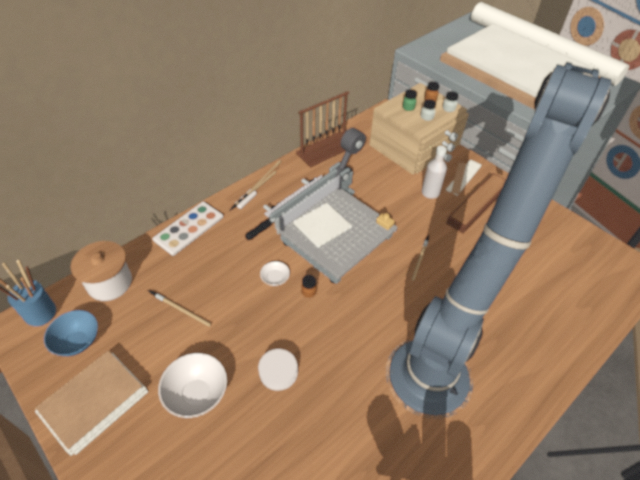

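View pics/wrist0.png

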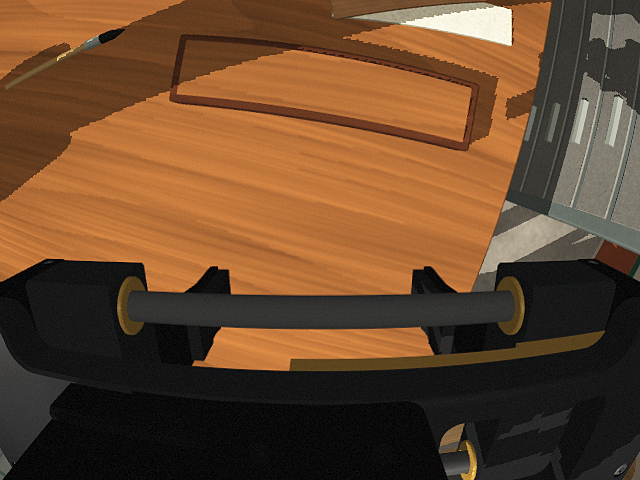

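The scene view shows the cutter at about (200-360, 175-295), with the grip at (315,285), the board at (298,241), the jar at (369,258) and the dish at (352,289). The side view shows the same from the other side, with the grip at (262,228). I'll zoom in for pixel picks.

```bash
cat > h.py <<'E'
import numpy as np, cv2
from scipy.spatial.transform import Rotation as R
from station import arm, read_camera, camera_model, order
def q2R(q): return R.from_quat([q[1],q[2],q[3],q[0]]).as_matrix()
def ray(n,uv,M=None):
    m=M or camera_model(n); f=240/np.tan(np.radians(m['vfov']/2))
    d=np.array([(uv[0]-m['cx'])/f,(uv[1]-m['cy'])/f,1.])
    d=q2R(m['rotation'])@d; return np.array(m['eye']),d/np.linalg.norm(d)
def plane(n,uv,z):
    o,d=ray(n,uv); return o+d*(z-o[2])/d[2]
def tri(a,b):
    (o1,d1),(o2,d2)=ray("scene",a),ray("side",b)
    A=np.c_[d1,-d2]; s=np.linalg.lstsq(A,o2-o1,rcond=None)[0]
    p,q=o1+s[0]*d1,o2+s[1]*d2; return (p+q)/2,np.linalg.norm(p-q)
def proj(n,P):
    m=camera_model(n); f=240/np.tan(np.radians(m['vfov']/2))
    c=q2R(m['rotation']).T@(np.array(P)-m['eye']); return np.array([m['cx']+f*c[0]/c[2],m['cy']+f*c[1]/c[2]])
E
python3 - <<'E'
import cv2
a=cv2.imread('pics/scene0.png')[160:310,180:390]; cv2.imwrite('pics/scz.png',cv2.resize(a,None,fx=3.8,fy=3.8,interpolation=cv2.INTER_CUBIC))
a=cv2.imread('pics/side0.png')[120:300,230:410]; cv2.imwrite('pics/sdz.png',cv2.resize(a,None,fx=3.3,fy=3.3,interpolation=cv2.INTER_CUBIC))
E
```

```text
(no output)
```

View pics/scz.png

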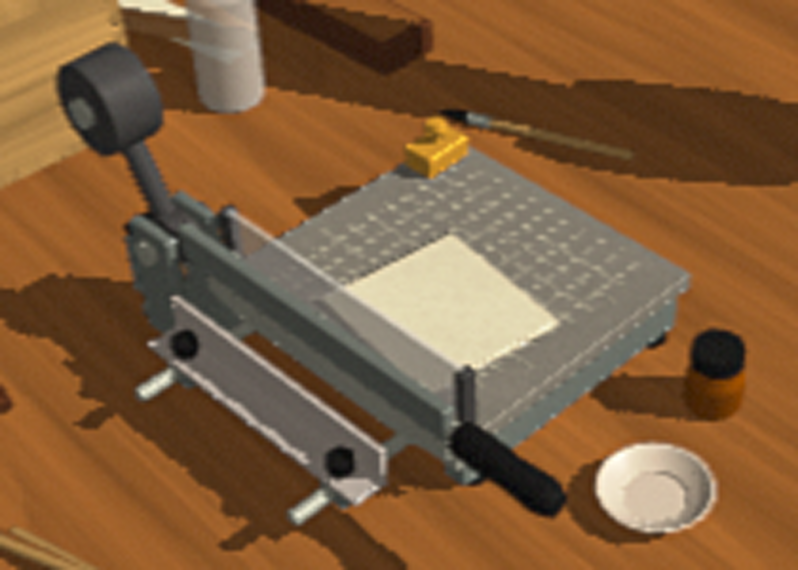

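View pics/sdz.png

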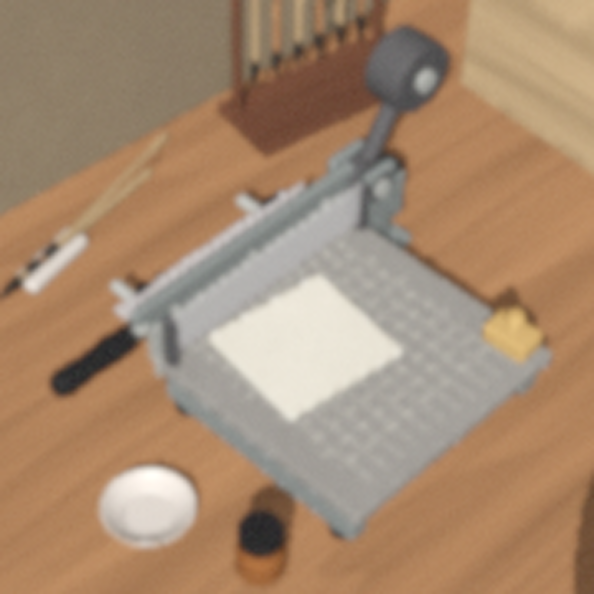

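```bash
python3 - <<'E'
from h import *
np.set_printoptions(precision=1,suppress=True)
S=lambda u,v:(180+u/3.8,160+v/3.8)
D=lambda u,v:(230+u/3.3,120+v/3.3)
print("bed near-handle",tri(S(688,279),D(352,519)))
print("bed near-hinge side",plane("side",D(548,353),60), "bed far-handle side",plane("side",D(168,385),60))
print("scene near hinge", plane("scene",S(475,152),60))
print("grip end",tri(S(553,497),D(62,382)),"grip root",tri(S(460,438),D(135,340)))
print("pivot",tri(S(150,250),D(383,187)))
print("gauge top R end", plane("scene",S(385,462),84),plane("scene",S(172,300),84))
print("jar",plane("side",D(262,532),60),plane("scene",S(718,352),60),"dish",plane("side",D(150,505),14),plane("scene",S(655,488),12))
print("bottle base",plane("scene",S(230,100),0),"weight",plane("side",D(512,340),70))
for n,(x0,y0,x1,y1) in dict(side=(290,200,360,250),scene=(255,215,335,260)).items():
    im=cv2.imread(f'pics/{n}0.png'); hsv=cv2.cvtColor(im,cv2.COLOR_BGR2HSV)
    m=((im.min(2)>(165 if n=='side' else 150))).astype(np.uint8); mm=np.zeros_like(m); mm[y0:y1,x0:x1]=m[y0:y1,x0:x1]
    c=max(cv2.findContours(mm,0,1)[0],key=cv2.contourArea)
    r=cv2.approxPolyDP(c,4,True)[:,0]
    print(n,cv2.contourArea(c),r.tolist())
    for p in r: print(plane(n,p,66))
E
```

```text
bed near-handle (array([371.8,  -5.1,  59. ]), np.float64(0.5809123666099869))
bed near-hinge side [ 390.  -284.9   60. ] bed far-handle side [601.8  19.5  60. ]
scene near hinge [ 385.4 -249.8   60. ]
grip end (array([639.7, 114.3, 100.8]), np.float64(5.335300183466514)) grip root (array([643.9,  25. ,  91. ]), np.float64(3.112658582199218))
pivot (array([ 670.7, -333.5,   55.1]), np.float64(3.1362869736254213))
gauge top R end [693.8   3.7  84. ] [ 707.4 -240.7   84. ]
jar [413.9  64.9  60. ] [418.9  70.3  60. ] dish [530.3 101.8  14. ] [522.7 106.3  12. ]
bottle base [ 453.4 -539.5   -0. ] weight [ 419.5 -263.4   70. ]
side 1830.5 [[290, 209], [290, 221], [316, 247], [352, 226], [320, 200], [303, 200]]
[670.7 -75.4  66. ]
[629.8 -41.3  66. ]
[494.  -32.4  66. ]
[ 482.8 -176.9   66. ]
[ 636.6 -177.6   66. ]
[ 674.  -134.7   66. ]
scene 1009.5 [[326, 245], [299, 222], [272, 235], [255, 225], [299, 256]]
[493.2 -34.2  66. ]
[ 481.6 -169.6   66. ]
[ 583.  -178.3   66. ]
[ 592.5 -251.7   66. ]
[583. -53.  66.]
```

{"op": "servo_tool", "data": {
  "series": [
    [[0, 0, 0.12], [1, 2, 2], 50],
    [[0, 0, 0.24], [3, 5, 5], 30],
    [[0, 0, 0.36], [5, 9, 8], 0],
    [[0, 0, 0.48], [7.5, 13, 10], 0],
    [[0, 0, 0.6], [10, 17, 12], 0],
    [[0, 0, 0.72], [12.5, 21, 12], 0],
    [[0, 0, 0.84], [15, 25, 12], 0],
    [[0, 0, 0.96], [17.5, 29, 12], 0],
    [[0, 0, 1.08], [20, 33, 12], 0],
    [[0, 0, 1.2], [22.5, 37, 12], 0]
  ]
}}

```text
clock: 1.15
ee_pos: [406.1, -278.6, 350.6]
ee_rot: [0.0, 0.74, 0.673, -0.0]
contact_force: [1.7, -0.9, -0.9]
gripper_width: 15.1
```

```bash
python3 - <<'E'
from h import *
np.set_printoptions(precision=3,suppress=True)
print([a for a in dir(arm) if a[0]!='_'])
s=arm.state();print(s['joint_pos'],s['ee_pos'],s['ee_rot'])
E
```

```text
['Unreachable', 'state', 'tip_reach']
[ 0.945  0.106 -0.467  1.76   0.05   1.287  0.371] [ 406.082 -278.572  350.565] [ 0.     0.74   0.673 -0.   ]
```

{"op": "servo_tool", "data": {
  "series": [
    [[0, 0, 0.0], [1.5, 3, 0], 0],
    [[0, 0, 0.0], [4, 6.5, 0], 0],
    [[0, 0, 0.0], [6.5, 10, 0], 0],
    [[0, 0, 0.0], [9, 14, 0], 0],
    [[0, 0, 0.05], [11.5, 18, 0], 0],
    [[0, 0, 0.1], [14, 22, 0], 0],
    [[0, 0, 0.1], [16, 25, 0], 0],
    [[0, 0, 0.1], [17, 27, 0], 0],
    [[0, 0, 0.1], [17, 27, 0], 0],
    [[0, 0, 0.1], [17, 27, 0], 0]
  ]
}}

```text
clock: 2.15
ee_pos: [575.4, -10.5, 350.1]
ee_rot: [-0.0, 0.707, 0.707, -0.001]
contact_force: [-0.2, -1.0, -0.3]
gripper_width: 0.4
```

```bash
cat >> h.py <<'E'
def wray(uv,st):
    m=camera_model("wrist"); f=240/np.tan(np.radians(m['vfov']/2))
    d=np.array([uv[0]-m['cx'],uv[1]-m['cy']]); r=np.hypot(*d); th=r/f
    c=np.array([*(d/max(r,1e-9)*np.sin(th)),np.cos(th)])
    T=np.array(m['T_tool_cam']); Rt=q2R(st['ee_rot'])
    return Rt@T[:3,3]+st['ee_pos'], Rt@T[:3,:3]@c
def wplane(uv,st,z):
    o,d=wray(uv,st); return o+d*(z-o[2])/d[2]
def grab(name):
    import pickle
    st=arm.state(); im=read_camera("wrist"); cv2.imwrite(f"pics/{name}.png",im[:,:,::-1]); pickle.dump(st,open(f"pics/{name}.pkl","wb")); return st
def ld(name):
    import pickle; return pickle.load(open(f"pics/{name}.pkl","rb"))
E
python3 - <<'E'
from h import *
np.set_printoptions(precision=3,suppress=True)
s=grab("w1");print(s['clock'],s['joint_pos'],s['ee_pos'],s['ee_rot'])
E
```

```text
2.15 [ 0.478  0.294 -0.682  1.578  0.189  1.337 -0.226] [575.362 -10.548 350.073] [-0.     0.707  0.707 -0.001]
```

View pics/w1.png

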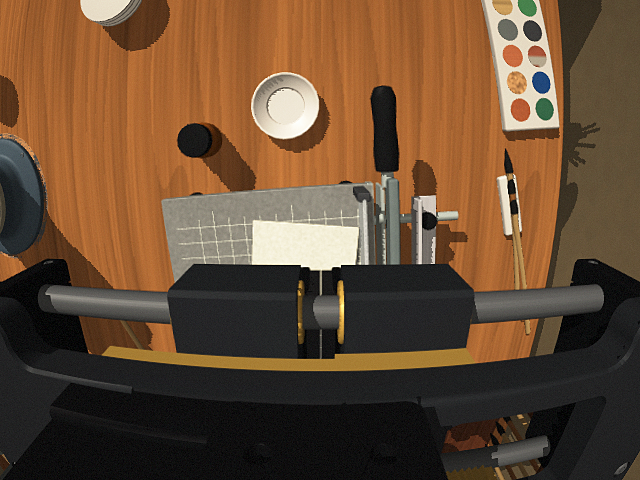

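The wrist view shows the grip from (383,87) to (387,171), the jar cap at (195,140), the dish at (285,105), the board's handle-side corners at (253,221) and (358,227), and the gauge at (420-440,196).

```bash
python3 - <<'E'
from h import *
np.set_printoptions(precision=1,suppress=True)
s=ld("w1"); W=lambda u,v,z:wplane((u,v),s,z)
print("grip end",W(383,87,95),"root",W(387,171,95))
print("bed corners",W(163,200,60),W(355,183,60))
print("board",W(253,221,66),W(358,227,66))
print("gauge plate",W(418,197,84),W(415,263,84),W(437,196,84))
print("jar",W(196,140,60),"dish",W(285,104,12),"arm",W(386,180,105),W(398,180,105),W(384,262,105),W(400,262,105))
# two-view height of grip end: wrist + scene
def t2(a,b):
    (o1,d1),(o2,d2)=a,b; k=np.linalg.lstsq(np.c_[d1,-d2],o2-o1,rcond=None)[0]; p,q=o1+k[0]*d1,o2+k[1]*d2; return (p+q)/2,np.linalg.norm(p-q)
S=lambda u,v:(180+u/3.8,160+v/3.8); D=lambda u,v:(230+u/3.3,120+v/3.3)
print(t2(wray((383,93),s),ray("scene",S(545,492))),t2(wray((383,93),s),ray("side",D(66,380))))
print(t2(wray((358,227),s),ray("side",D(210,335))), t2(wray((253,221),s),ray("side",D(295,420))))
E
python3 - <<'E'
import cv2
a=cv2.imread('pics/w1.png')[70:280,150:460]; cv2.imwrite('pics/w1z.png',cv2.resize(a,None,fx=2.5,fy=2.5,interpolation=cv2.INTER_CUBIC))
E
```

```text
grip end [642.9 119.1  95. ] root [648.4  25.5  95. ]
bed corners [372.5 -10.3  60. ] [616.    7.8  60. ]
board [492.5 -37.5  66. ] [620.1 -45.1  66. ]
gauge plate [688.2  -4.7  84. ] [689.6 -85.6  84. ] [711.7  -3.1  84. ]
jar [422.   63.5  60. ] dish [528.2 107.7  12. ] arm [645.7  16.4 105. ] [659.1  16.7 105. ] [647.1 -76.9 105. ] [665.9 -77.1 105. ]
(array([641.8, 111.4, 102. ]), np.float64(0.0818866910655983)) (array([640. , 109.7, 103.7]), np.float64(4.077952005884382))
(array([619.2, -45.8,  68.5]), np.float64(2.993030204822147)) (array([490.4, -40.8,  60. ]), np.float64(4.186258591925744))
```

View pics/w1z.png

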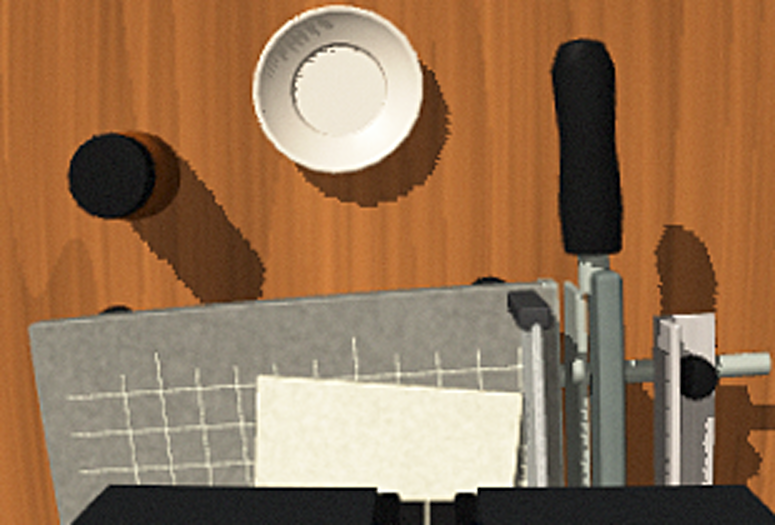

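```bash
python3 - <<'E'
from h import *
np.set_printoptions(precision=3,suppress=True)
R0=q2R(arm.state()['ee_rot'])
for psi,th in((-45,60),(-60,60),(-45,50)):
    p=np.radians(psi);a=np.array([np.sin(p),-np.cos(p),0])
    Rt=R.from_rotvec(a*np.radians(th)).as_matrix()@R.from_rotvec([0,0,p+np.pi-np.pi/2]).as_matrix()
    v=R.from_matrix(Rt).as_rotvec(); print(psi,th,v,np.linalg.norm(v),(Rt@R0).T)
E
```

```text
-45 60 [-0.991 -0.41   0.711] 1.2866583608681754 [[-0.352  0.354 -0.866]
 [ 0.708  0.706  0.001]
 [ 0.612 -0.613 -0.499]]
-60 60 [-1.022 -0.274  0.474] 1.159804177049415 [[-0.249  0.433 -0.866]
 [ 0.867  0.499  0.001]
 [ 0.433 -0.751 -0.499]]
-45 50 [-0.826 -0.342  0.734] 1.156870249069782 [[-0.453  0.455 -0.767]
 [ 0.708  0.706  0.   ]
 [ 0.542 -0.543 -0.642]]
```

{"op": "servo_tool", "data": {
  "series": [
    [[-0.099, -0.041, 0.071], [-0.5, 2, -1], 0],
    [[-0.198, -0.082, 0.142], [-1, 4, -2], 0],
    [[-0.297, -0.123, 0.213], [-1.5, 6, -3], 0],
    [[-0.396, -0.164, 0.284], [-2, 8, -4], 0],
    [[-0.495, -0.205, 0.355], [-2, 10, -5], 0],
    [[-0.594, -0.246, 0.426], [-2, 12, -6], 0],
    [[-0.693, -0.287, 0.497], [-2, 14, -7], 0],
    [[-0.792, -0.328, 0.568], [-2, 16, -8], 0],
    [[-0.891, -0.369, 0.64], [-2, 17, -9], 0],
    [[-0.99, -0.41, 0.711], [-2, 17.5, -10], 0]
  ]
}}

```text
clock: 3.2
ee_pos: [556.0, 164.7, 250.9]
ee_rot: [0.463, 0.33, 0.8, -0.191]
contact_force: [-0.9, -0.7, -0.4]
gripper_width: 0.5
```

```bash
python3 - <<'E'
from h import *
np.set_printoptions(precision=3,suppress=True)
s=arm.state();print(s['clock'],s['joint_pos'],s['ee_pos'],s['ee_rot'],q2R(s['ee_rot']).T)
cv2.imwrite("pics/sc2.png",read_camera("scene")[:,:,::-1])
E
```

```text
3.2 [-0.298  0.46  -0.69   2.023  1.314  1.487 -0.865] [556.022 164.716 250.881] [ 0.463  0.33   0.8   -0.191] [[-0.352  0.351 -0.868]
 [ 0.705  0.709  0.   ]
 [ 0.615 -0.612 -0.497]]
```

View pics/sc2.png

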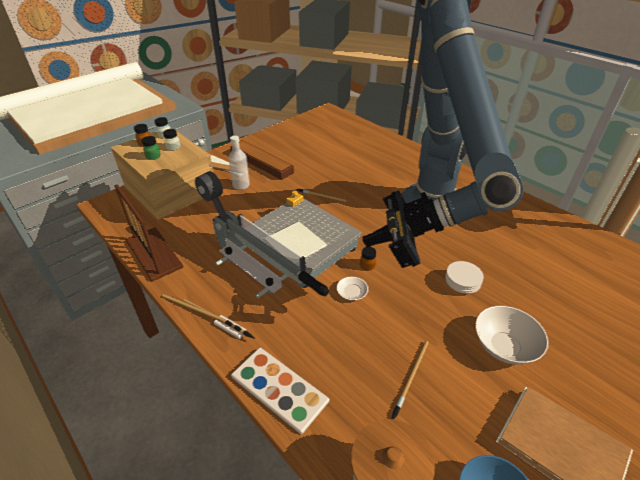

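{"op": "servo_tool", "data": {
  "series": [
    [[0, 0, 0], [0, 0, -2], 0],
    [[0, 0, 0], [0, 0, -5], 0],
    [[0, 0, 0], [0.5, -0.5, -8], 0],
    [[0, 0, 0], [1, -1, -11], 0],
    [[0, 0, 0], [1.5, -1.3, -13], 0],
    [[0, 0, 0], [2, -1.7, -14], 0],
    [[0, 0, 0], [2.8, -2.5, -14.8], 0],
    [[0, 0, 0], [3.6, -3.3, -15.5], 0],
    [[0, 0, 0], [4.4, -4.1, -16.2], 0],
    [[0, 0, 0], [5, -4.7, -16.7], 0]
  ]
}}

```text
clock: 4.25
ee_pos: [606.6, 116.1, 83.8]
ee_rot: [0.462, 0.332, 0.8, -0.191]
contact_force: [0.4, -0.4, 0.7]
gripper_width: 0.6
```

```bash
python3 - <<'E'
from h import *
np.set_printoptions(precision=3,suppress=True)
s=grab("w3");print(s['clock'],s['joint_pos'],s['ee_pos'],q2R(s['ee_rot']).T)
cv2.imwrite("pics/sc3.png",cv2.resize(read_camera("scene")[150:330,200:440,::-1],None,fx=3,fy=3))
E
```

```text
4.25 [-0.279  0.75  -0.557  2.069  1.572  1.4   -1.135] [606.621 116.122  83.809] [[-0.353  0.355 -0.866]
 [ 0.708  0.706  0.001]
 [ 0.612 -0.613 -0.5  ]]
```

View pics/sc3.png

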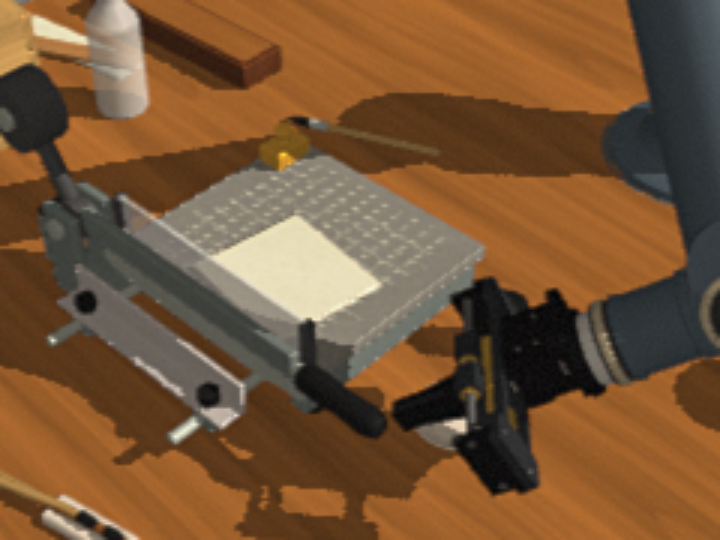

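View pics/w3.png

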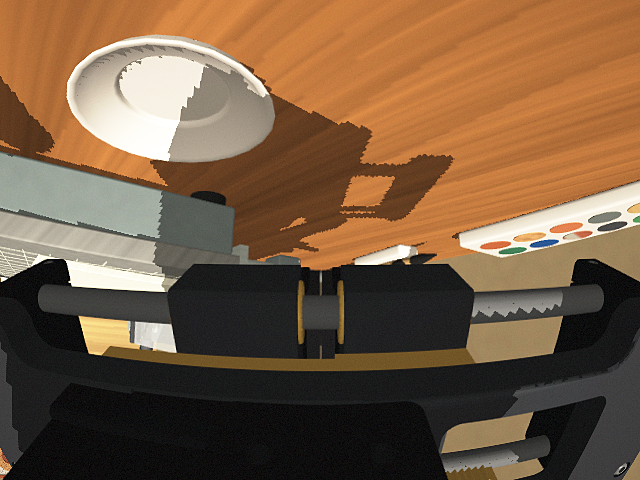

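{"op": "servo_tool", "data": {
  "series": [
    [[0, 0, 0], [0, 0, -0.8], 0],
    [[0, 0, 0], [0.5, -0.5, -1.2], 0],
    [[0, 0, 0], [1, -1, -1.6], 0],
    [[0, 0, 0], [1.6, -1.6, -2.1], 0],
    [[0, 0, 0], [2.2, -2.2, -2.6], 0],
    [[0, 0, 0], [2.8, -2.8, -3.1], 0],
    [[0, 0, 0], [3.4, -3.3, -3.5], 0],
    [[0, 0, 0], [4, -3.8, -3.7], 0],
    [[0, 0, 0], [4.3, -4, -3.7], 0],
    [[0, 0, 0], [4.3, -4, -3.7], 0]
  ]
}}

```text
clock: 5.35
ee_pos: [649.0, 77.0, 46.7]
ee_rot: [0.462, 0.332, 0.8, -0.191]
contact_force: [-0.8, -0.2, -0.0]
gripper_width: 0.2
```

```bash
python3 - <<'E'
from h import *
np.set_printoptions(precision=3,suppress=True)
s=arm.state();print(s['clock'],s['joint_pos'],s['ee_pos'],s['contact_force'])
a=cv2.resize(read_camera("scene")[180:320,220:420,::-1],None,fx=4,fy=4)
b=cv2.resize(read_camera("side")[160:300,200:400,::-1],None,fx=4,fy=4)
cv2.imwrite("pics/sc4.png",a);cv2.imwrite("pics/sd4.png",b)
E
```

```text
5.35 [-0.218  0.819 -0.497  2.036  1.685  1.342 -1.142] [649.042  77.021  46.73 ] [-0.763 -0.214 -0.002]
```

View pics/sc4.png

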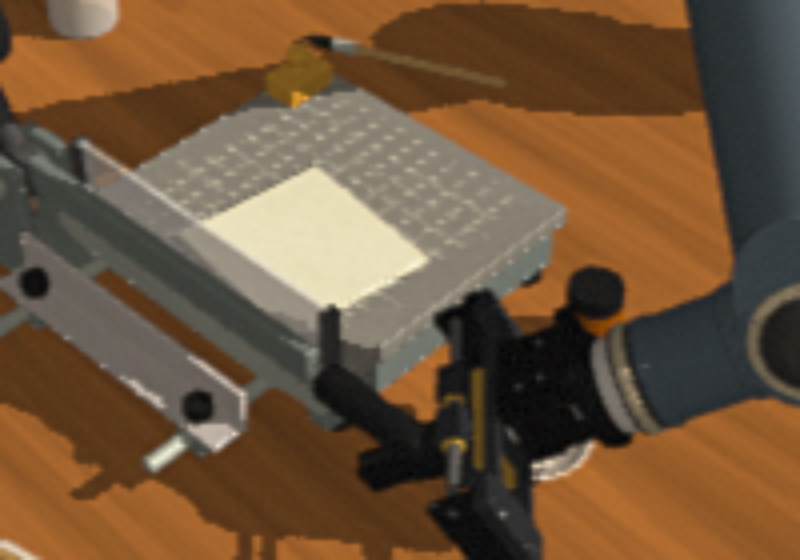

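View pics/sd4.png

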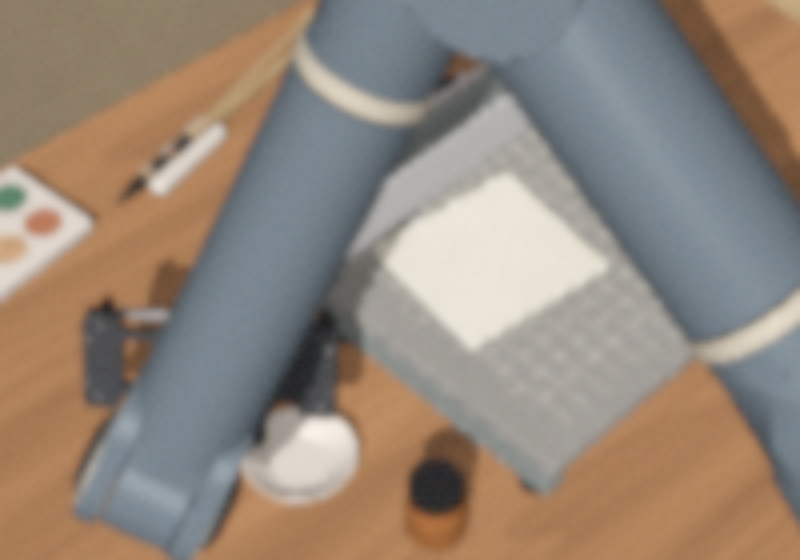

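{"op": "servo_tool", "data": {
  "series": [
    [[0, 0, 0], [0, 0, 0.5], 0],
    [[0, 0, 0], [0, 0, 1], 0],
    [[0, 0, 0], [0, 0, 1.4], 0],
    [[0, 0, 0], [0, 0, 1.8], 0],
    [[0, 0, 0], [0, 0, 2.1], 0],
    [[0, 0, 0], [0, 0, 2.4], 0],
    [[0, 0, 0], [0, 0, 2.7], 0],
    [[0, 0, 0], [0, 0, 3.1], 0],
    [[0, 0, 0], [0, 0, 3.6], 0],
    [[0, 0, 0], [0, 0, 4.2], 0]
  ]
}}

```text
clock: 6.45
ee_pos: [648.4, 77.4, 88.8]
ee_rot: [0.461, 0.331, 0.8, -0.191]
contact_force: [-2.2, 0.5, -2.3]
gripper_width: 0.8
```

```bash
python3 - <<'E'
from h import *
np.set_printoptions(precision=3,suppress=True)
s=arm.state();print(s['clock'],s['joint_pos'],s['ee_pos'],s['contact_force'])
a=cv2.resize(read_camera("scene")[180:320,220:420,::-1],None,fx=4,fy=4)
cv2.imwrite("pics/sc5.png",a)
E
```

```text
6.45 [-0.203  0.74  -0.519  2.039  1.637  1.332 -1.068] [648.401  77.442  88.835] [-2.184  0.451 -2.319]
```

View pics/sc5.png

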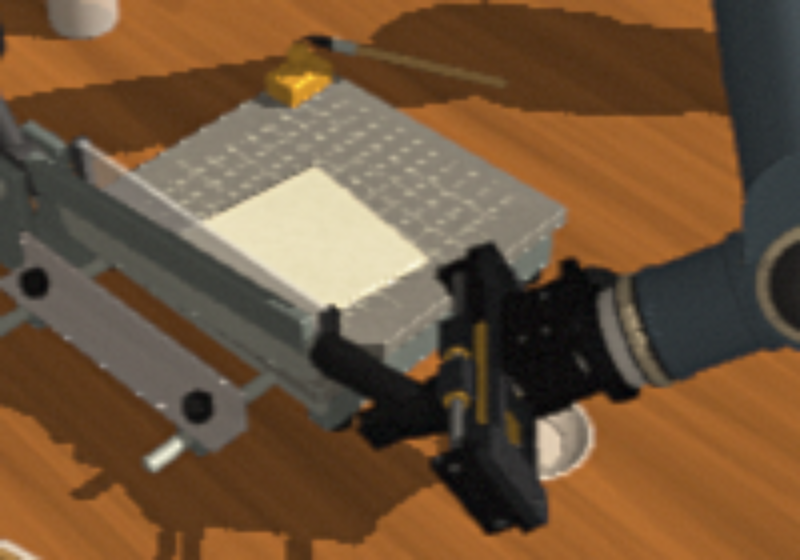

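{"op": "servo_tool", "data": {
  "series": [
    [[0, 0, 0], [0, 0, 0.8], 0],
    [[0, 0, 0], [0, -0.1, 1.9], 0],
    [[0, 0, 0], [0, -0.2, 3.0], 0],
    [[0, 0, 0], [0, -0.3, 4.1], 0],
    [[0, 0, 0], [0, -0.5, 5.2], 0],
    [[0, 0, 0], [0, -0.7, 6.3], 0],
    [[0, 0, 0], [0, -0.9, 7.4], 0],
    [[0, 0, 0], [0.1, -1.2, 8.5], 0],
    [[0, 0, 0], [0.1, -1.5, 9.6], 0],
    [[0, 0, 0], [0.1, -1.8, 10.5], 0]
  ]
}}

```text
clock: 7.5
ee_pos: [649.8, 59.5, 194.9]
ee_rot: [0.462, 0.332, 0.8, -0.191]
contact_force: [-1.2, -0.0, -1.3]
gripper_width: 0.5
```

```bash
python3 - <<'E'
from h import *
np.set_printoptions(precision=3,suppress=True)
s=arm.state();print(s['clock'],s['joint_pos'],s['ee_pos'],s['contact_force'])
a=cv2.resize(read_camera("scene")[140:320,190:420,::-1],None,fx=3.4,fy=3.3)
cv2.imwrite("pics/sc6.png",a)
E
```

```text
7.5 [-0.134  0.543 -0.561  2.028  1.532  1.288 -0.863] [649.762  59.452 194.903] [-1.163 -0.027 -1.318]
```

View pics/sc6.png

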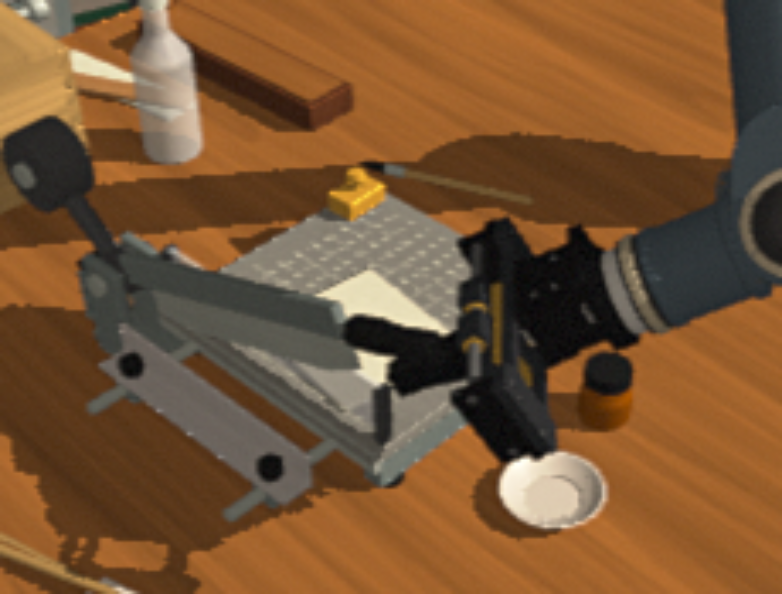

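{"op": "servo_tool", "data": {
  "series": [
    [[0, 0, 0], [0, -0.3, 1.0], 0],
    [[0, 0, 0], [0, -0.7, 2.1], 0],
    [[0, 0, 0], [0, -1.1, 3.1], 0],
    [[0, 0, 0], [0.1, -1.6, 4.2], 0],
    [[0, 0, 0], [0.1, -2.0, 5.2], 0],
    [[0, 0, 0], [0.1, -2.5, 6.2], 0],
    [[0, 0, 0], [0.1, -3.0, 7.1], 0],
    [[0, 0, 0], [0.2, -3.5, 8.0], 0],
    [[0, 0, 0], [0.2, -3.8, 8.5], 0],
    [[0, 0, 0], [0.2, -4.0, 8.8], 0]
  ]
}}

```text
clock: 8.55
ee_pos: [651.7, 19.1, 282.3]
ee_rot: [0.462, 0.332, 0.8, -0.191]
contact_force: [-0.5, -0.0, 0.1]
gripper_width: 0.7
```

```bash
python3 - <<'E'
from h import *
np.set_printoptions(precision=3,suppress=True)
s=arm.state();print(s['clock'],s['joint_pos'],s['ee_pos'],s['contact_force'])
a=cv2.resize(read_camera("scene")[110:310,190:420,::-1],None,fx=3,fy=3)
cv2.imwrite("pics/sc7.png",a)
E
```

```text
8.55 [-0.035  0.379 -0.574  2.005  1.454  1.213 -0.66 ] [651.675  19.072 282.328] [-0.546 -0.022  0.091]
```

View pics/sc7.png

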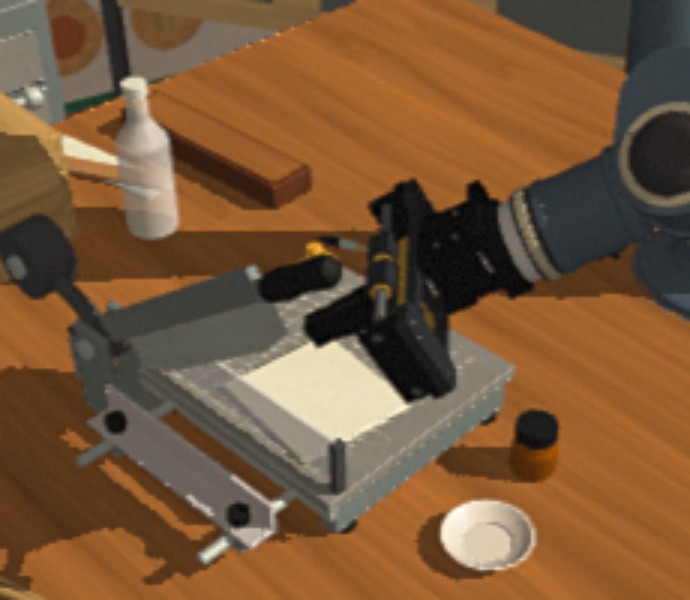

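{"op": "servo_tool", "data": {
  "series": [
    [[0, 0, 0], [0, 0, 0], 0],
    [[0, 0, 0], [0, 0, 0], 0],
    [[0, 0, 0], [0, 0, 0], 0],
    [[0, 0, 0], [0, 0, 0], 0],
    [[0, 0, 0], [0, 0, 0], 0],
    [[0, 0, 0], [-0.5, 0.5, 0], 0],
    [[0, 0, 0], [-2, 2, 0], 0],
    [[0, 0, 0], [-4, 4, 0.5], 0],
    [[0, 0, 0], [-6.5, 6.5, 1], 0],
    [[0, 0, 0], [-9, 9, 1], 0]
  ]
}}

```text
clock: 9.6
ee_pos: [559.7, 111.8, 292.4]
ee_rot: [0.462, 0.331, 0.8, -0.19]
contact_force: [0.4, 0.1, -0.2]
gripper_width: 0.2
```

```bash
python3 - <<'E'
from h import *
np.set_printoptions(precision=3,suppress=True)
s=arm.state();print(s['clock'],s['joint_pos'],s['ee_pos'],s['contact_force'])
a=cv2.resize(read_camera("scene")[110:310,190:420,::-1],None,fx=3,fy=3)
cv2.imwrite("pics/sc8.png",a)
im=read_camera("side")[:,:,::-1]; cv2.imwrite("pics/sd8full.png",im)
E
```

```text
9.6 [-0.2    0.334 -0.675  2.059  1.3    1.394 -0.752] [559.667 111.75  292.361] [ 0.418  0.12  -0.178]
```

View pics/sc8.png

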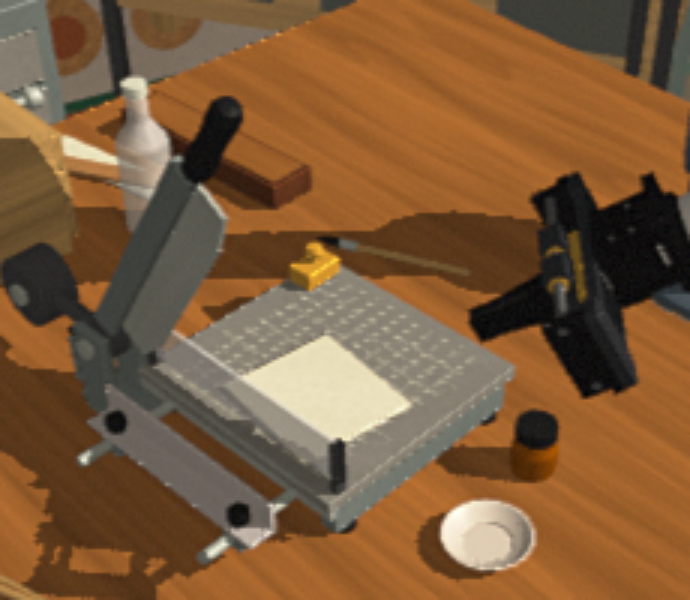

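View pics/sd8full.png

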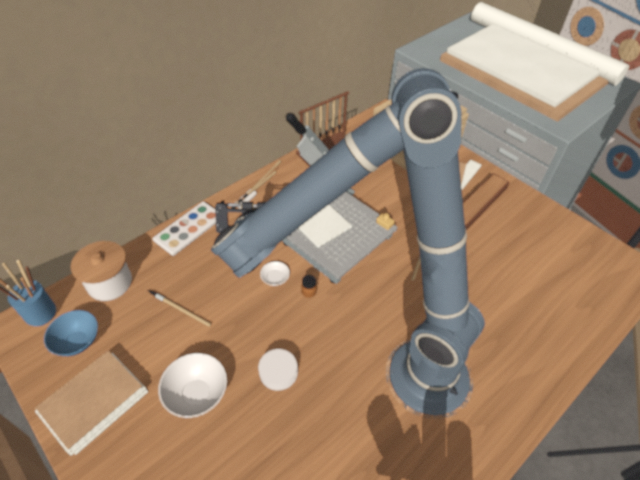

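The arm stands raised in both views, with the counterweight down. The jar, dish and weight are unmoved. Next I'll set the tool vertical behind the board.

```bash
python3 - <<'E'
from h import *
np.set_printoptions(precision=3,suppress=True)
R0=q2R(arm.state()['ee_rot']); y=.055
Rt=np.array([[-np.cos(y),-np.sin(y),0],[-np.sin(y),np.cos(y),0],[0,0,-1]]).T
print(Rt,np.linalg.det(Rt)); v=R.from_matrix(Rt@R0.T).as_rotvec(); print(v,np.linalg.norm(v))
E
```

```text
[[-0.998 -0.055  0.   ]
 [-0.055  0.998  0.   ]
 [ 0.     0.    -1.   ]] 1.0
[0.376 1.004 0.751] 1.3093317356446246
```

{"op": "servo_tool", "data": {
  "series": [
    [[0.038, 0.1, 0.075], [-1, -1, 1], 0],
    [[0.076, 0.2, 0.15], [-2, -3, 2], 0],
    [[0.114, 0.3, 0.225], [-3, -5, 2], 0],
    [[0.152, 0.4, 0.3], [-4, -7, 2], 0],
    [[0.19, 0.5, 0.375], [-5, -9, 2], 20],
    [[0.228, 0.6, 0.45], [-6, -11, 2], 40],
    [[0.266, 0.7, 0.525], [-7, -13, 2], 60],
    [[0.304, 0.8, 0.6], [-8, -15, 2], 80],
    [[0.342, 0.9, 0.675], [-9, -17, 2], 100],
    [[0.376, 1.004, 0.751], [-10, -19, 2], 100]
  ]
}}

```text
clock: 10.7
ee_pos: [462.9, -74.8, 311.4]
ee_rot: [0.092, 0.051, 0.993, -0.051]
contact_force: [-0.3, -0.4, 0.4]
gripper_width: 40.7
```

```bash
python3 - <<'E'
from h import *
np.set_printoptions(precision=3,suppress=True)
s=grab("w9");print(s['clock'],s['joint_pos'],s['ee_pos'],q2R(s['ee_rot']).T,s['gripper_width'])
E
```

```text
10.7 [ 0.412 -0.022 -0.401  1.988  0.119  0.997  1.422] [462.881 -74.809 311.397] [[-0.978  0.092 -0.188]
 [ 0.111  0.99  -0.092]
 [ 0.177 -0.11  -0.978]] 40.738872078004555
```

View pics/w9.png

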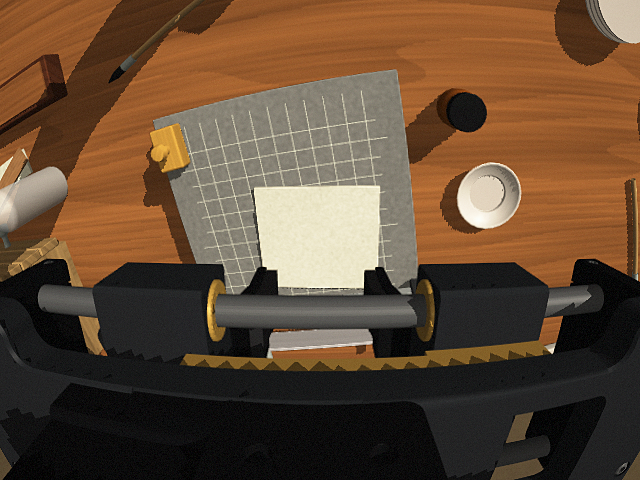

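The wrist view shows the whole board, with its near edge from (255,188) to (380,186) and its far edge at row ~289. The bed's near edge runs from (155,120) to (396,70).

```bash
python3 - <<'E'
from h import *
np.set_printoptions(precision=2,suppress=True)
s=ld("w9"); im=cv2.imread("pics/w9.png")
m=((im.min(2)>165)).astype(np.uint8); mm=np.zeros_like(m); mm[170:300,240:395]=m[170:300,240:395]
mm=cv2.morphologyEx(mm,cv2.MORPH_OPEN,np.ones((5,5)))
c=max(cv2.findContours(mm,0,1)[0],key=cv2.contourArea)[:,0]
print(cv2.approxPolyDP(c,5,True)[:,0].tolist())
P=np.array([wplane(p,s,66) for p in c])[:,:2]
r=cv2.minAreaRect(P.astype(np.float32)); print(r, cv2.boxPoints(r))
for a,b in((155,120),(396,70)),: pass
print("bed near", wplane((155,120),s,60),wplane((396,70),s,60))
# near edge fit
near=[p for p,q in zip(P,c) if q[1]<192 and 262<q[0]<374]; l=np.polyfit(np.array(near)[:,1],np.array(near)[:,0],1);print("near edge x=a*y+b",l,len(near))
for y in(-40,-105,-170):print(y,np.polyval(l,y))
E
```

```text
[[379, 186], [254, 188], [263, 266], [278, 270], [278, 286], [363, 287], [363, 270], [377, 266]]
((550.6595458984375, -110.87094116210938), (139.5288848876953, 129.6261444091797), 85.73779296875) [[ 480.84 -175.63]
 [ 610.11 -185.26]
 [ 620.48  -46.12]
 [ 491.21  -36.48]]
bed near [ 387.56 -283.89   60.  ] [369.58 -10.84  60.  ]
near edge x=a*y+b [  0.07 493.86] 111
-40 491.07336211805347
-105 486.5439538323543
-170 482.0145455466552
```

```bash
python3 - <<'E'
from h import *
np.set_printoptions(precision=3,suppress=True)
s=arm.state(); print(s['clock'],s['ee_pos'],s['dq'])
R0=q2R(s['ee_rot']); y=.06
Rt=np.array([[-np.cos(y),-np.sin(y),0],[-np.sin(y),np.cos(y),0],[0,0,-1]]).T
v=R.from_matrix(Rt@R0.T).as_rotvec(); print(v)
E
```

```text
10.75 [463.216 -81.796 311.857] [-0.02  -0.003 -0.041  0.035  0.149 -0.128 -0.447]
[0.098 0.185 0.167]
```

{"op": "servo_tool", "data": {
  "series": [
    [[0.025, 0.046, 0.042], [-0.3, -0.8, 0], 100],
    [[0.05, 0.092, 0.084], [-0.6, -1.5, 0], 100],
    [[0.075, 0.14, 0.125], [-1, -2.2, -1], 100],
    [[0.098, 0.185, 0.167], [-1.3, -3, -3], 100],
    [[0.098, 0.185, 0.167], [-1.3, -3, -6], 100],
    [[0.098, 0.185, 0.167], [-1.3, -3, -10], 100],
    [[0.098, 0.185, 0.167], [-1.3, -3, -14], 100],
    [[0.098, 0.185, 0.167], [-1.3, -3, -17], 100],
    [[0.098, 0.185, 0.167], [-1.3, -3, -19], 100],
    [[0.098, 0.185, 0.167], [-1.3, -3, -19], 100]
  ]
}}

```text
clock: 11.75
ee_pos: [448.8, -104.2, 118.6]
ee_rot: [-0.001, -0.03, 1.0, 0.001]
contact_force: [0.0, -0.6, -0.0]
gripper_width: 87.1
```

```bash
python3 - <<'E'
from h import *
np.set_printoptions(precision=3,suppress=True)
s=grab("w10");print(s['clock'],s['joint_pos'],s['ee_pos'],q2R(s['ee_rot']).T,s['gripper_width'],s['contact_force'])
E
```

```text
11.75 [ 0.423  0.289 -0.334  2.124  0.135  0.75   1.634] [ 448.762 -104.222  118.555] [[-0.998 -0.061  0.002]
 [-0.061  0.998  0.002]
 [-0.002  0.002 -1.   ]] 87.12294213963207 [ 0.    -0.609 -0.018]
```

View pics/w10.png

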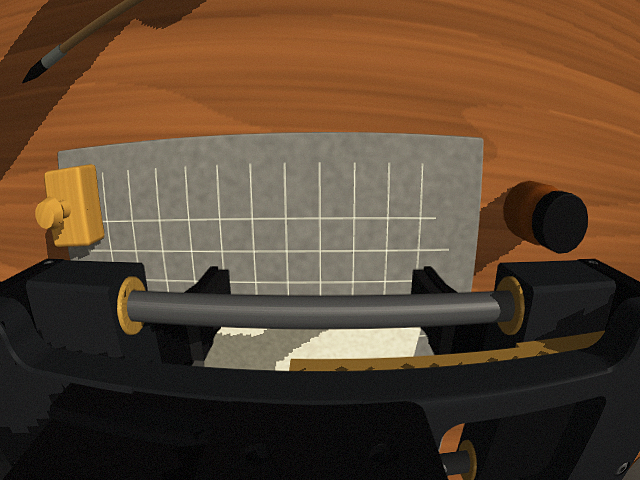

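```bash
python3 - <<'E'
from h import *
s=ld("w10")
for p in((103,221),(435,218),(103,251),(448,250),(60,152),(482,139)): print(p,wplane(p,s,60).round(1))
E
```

```text
(103, 221) [ 433.9 -249.    60. ]
(435, 218) [420.3 -37.3  60. ]
(103, 251) [ 454.7 -251.2   60. ]
(448, 250) [439.8 -25.9  60. ]
(60, 152) [ 387.6 -284.7   60. ]
(482, 139) [369.6 -11.9  60. ]
```

{"op": "servo_tool", "data": {
  "series": [
    [[0, 0, 0], [0, -0.2, -0.6], 100],
    [[0, 0, 0], [0, -0.2, -1.4], 100],
    [[0, 0, 0], [0, -0.2, -2.2], 100],
    [[0, 0, 0], [0, -0.2, -3.0], 100],
    [[0, 0, 0], [0, -0.2, -3.7], 100],
    [[0, 0, 0], [0, -0.2, -4.2], 100],
    [[0, 0, 0], [0, -0.2, -4.5], 100],
    [[0, 0, 0], [0, -0.2, -4.7], 100],
    [[0, 0, 0], [0, -0.2, -4.8], 100],
    [[0, 0, 0], [0, -0.2, -4.8], 100]
  ]
}}

```text
clock: 12.8
ee_pos: [451.4, -107.5, 73.1]
ee_rot: [0.003, -0.03, 1.0, -0.0]
contact_force: [0.2, 0.2, -0.4]
gripper_width: 87.3
```

{"op": "servo_tool", "data": {
  "series": [
    [[0, 0, 0.004], [0, 0, -0.05], 100],
    [[0, 0, 0.004], [0, 0, -0.1], 100],
    [[0, 0, 0.004], [0, 0, -0.1], 100],
    [[0, 0, 0.004], [0, 0, -0.1], 100],
    [[0, 0, 0.004], [0.3, 0, -0.1], 100],
    [[0, 0, 0.004], [0.6, 0, -0.1], 100],
    [[0, 0, 0.004], [0.9, 0.1, -0.1], 100],
    [[0, 0, 0.004], [1.2, 0.1, -0.1], 100],
    [[0, 0, 0.004], [1.5, 0.1, -0.1], 100],
    [[0, 0, 0.004], [1.5, 0.1, -0.1], 100]
  ]
}}

```text
clock: 13.8
ee_pos: [467.0, -106.5, 72.1]
ee_rot: [0.003, -0.032, 0.999, -0.0]
contact_force: [0.9, 0.0, 0.5]
gripper_width: 86.6
```

```bash
python3 - <<'E'
from h import *
np.set_printoptions(precision=3,suppress=True)
s=arm.state();print(s['clock'],s['ee_pos'],q2R(s['ee_rot']).T,s['contact_force'])
a=cv2.resize(read_camera("scene")[110:310,190:420,::-1],None,fx=3,fy=3)
cv2.imwrite("pics/sc11.png",a)
b=cv2.resize(read_camera("side")[120:300,230:410,::-1],None,fx=3.3,fy=3.3)
cv2.imwrite("pics/sd11.png",b)
E
```

```text
13.8 [ 466.957 -106.504   72.103] [[-0.998 -0.064 -0.006]
 [-0.064  0.998 -0.   ]
 [ 0.006  0.    -1.   ]] [0.856 0.037 0.515]
```

View pics/sc11.png

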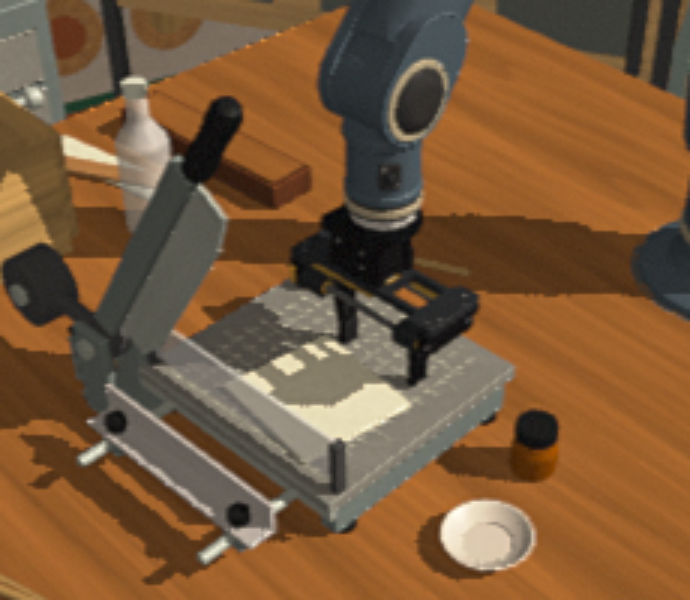

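View pics/sd11.png

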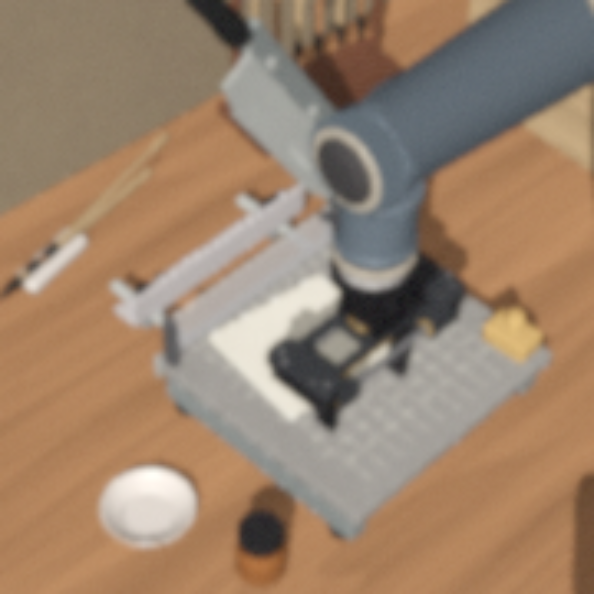

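{"op": "servo_tool", "data": {
  "series": [
    [[0, 0, 0], [0, 0, -0.1], 100],
    [[0, 0, 0], [0, 0, -0.2], 100],
    [[0, 0, 0], [0, 0, -0.2], 100],
    [[0, 0, 0], [0, 0, -0.2], 100],
    [[0, 0, 0], [0.2, 0, -0.2], 100],
    [[0, 0, 0], [0.4, 0, -0.2], 100],
    [[0, 0, 0], [0.6, 0, -0.2], 100],
    [[0, 0, 0], [0.8, 0.1, -0.2], 100],
    [[0, 0, 0], [0.8, 0.1, -0.2], 100],
    [[0, 0, 0], [0.8, 0.1, -0.2], 100]
  ]
}}

```text
clock: 14.9
ee_pos: [474.5, -105.4, 70.1]
ee_rot: [0.003, -0.032, 0.999, -0.0]
contact_force: [-0.1, 0.1, 0.5]
gripper_width: 87.1
```

```bash
python3 - <<'E'
from h import *
np.set_printoptions(precision=3,suppress=True)
s=grab("w12");print(s['clock'],s['ee_pos'],q2R(s['ee_rot']).T,s['contact_force'])
E
```

```text
14.9 [ 474.484 -105.403   70.079] [[-0.998 -0.064 -0.005]
 [-0.064  0.998 -0.   ]
 [ 0.005  0.    -1.   ]] [-0.128  0.076  0.544]
```

View pics/w12.png

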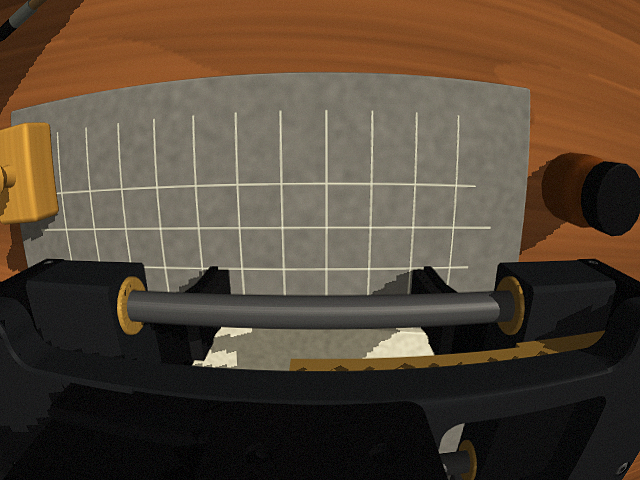

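{"op": "servo_tool", "data": {
  "series": [
    [[0, 0, 0], [0.3, 0, 0], 100],
    [[0, 0, 0], [0.6, 0, 0], 100],
    [[0, 0, 0], [0.9, 0.1, 0], 100],
    [[0, 0, 0], [1.2, 0.1, 0], 100],
    [[0, 0, 0], [1.5, 0.1, 0], 100],
    [[0, 0, 0], [1.8, 0.1, 0], 100],
    [[0, 0, 0], [2.1, 0.1, 0], 100],
    [[0, 0, 0], [2.4, 0.2, 0], 100],
    [[0, 0, 0], [2.7, 0.2, 0], 100],
    [[0, 0, 0], [3, 0.2, 0], 100]
  ]
}}

```text
clock: 15.95
ee_pos: [504.6, -103.4, 70.1]
ee_rot: [0.003, -0.032, 0.999, -0.0]
contact_force: [0.8, 0.3, 0.8]
gripper_width: 86.9
```

```bash
python3 - <<'E'
from h import *
np.set_printoptions(precision=3,suppress=True)
s=arm.state();print(s['clock'],s['ee_pos'],q2R(s['ee_rot']).T,s['contact_force'])
a=cv2.resize(read_camera("scene")[180:310,230:390,::-1],None,fx=4.5,fy=4.5,interpolation=2)
cv2.imwrite("pics/sc13.png",a)
E
```

```text
15.95 [ 504.629 -103.4     70.063] [[-0.998 -0.064 -0.005]
 [-0.064  0.998 -0.   ]
 [ 0.005  0.    -1.   ]] [0.786 0.271 0.78 ]
```

View pics/sc13.png

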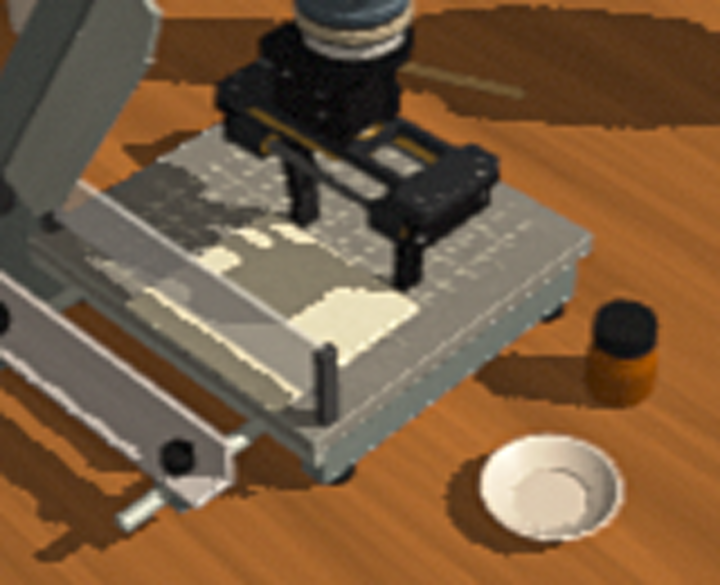

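The board is now square and its far edge has passed under the guard. I'll keep pushing.

{"op": "servo_tool", "data": {
  "series": [
    [[0, 0, 0], [0.3, 0, 0], 100],
    [[0, 0, 0], [0.6, 0, 0], 100],
    [[0, 0, 0], [0.9, 0.1, 0], 100],
    [[0, 0, 0], [1.2, 0.1, 0], 100],
    [[0, 0, 0], [1.5, 0.1, 0], 100],
    [[0, 0, 0], [1.8, 0.1, 0], 100],
    [[0, 0, 0], [2.1, 0.1, 0], 100],
    [[0, 0, 0], [2.4, 0.2, 0], 100],
    [[0, 0, 0], [2.7, 0.2, 0], 100],
    [[0, 0, 0], [2.9, 0.2, 0], 100]
  ]
}}

```text
clock: 17.0
ee_pos: [533.7, -101.5, 70.1]
ee_rot: [0.003, -0.032, 0.999, -0.0]
contact_force: [0.1, 0.2, -0.4]
gripper_width: 87.2
```

```bash
python3 - <<'E'
from h import *
np.set_printoptions(precision=3,suppress=True)
s=arm.state();print(s['clock'],s['ee_pos'],s['contact_force'])
a=cv2.resize(read_camera("scene")[180:310,210:370,::-1],None,fx=4.5,fy=4.5,interpolation=2)
cv2.imwrite("pics/sc14.png",a)
E
```

```text
17.0 [ 533.71  -101.454   70.104] [ 0.106  0.191 -0.367]
```

View pics/sc14.png

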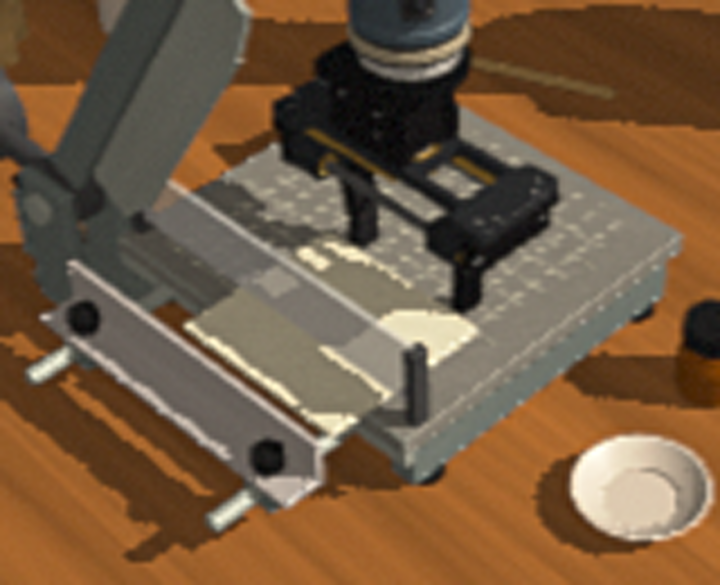

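{"op": "servo_tool", "data": {
  "series": [
    [[0, 0, 0], [0.1, 0, 0], 100],
    [[0, 0, 0], [0.2, 0, 0], 100],
    [[0, 0, 0], [0.3, 0, 0], 100],
    [[0, 0, 0], [0.4, 0, 0], 100],
    [[0, 0, 0], [0.45, 0, 0], 100],
    [[0, 0, 0], [0.5, 0, 0], 100],
    [[0, 0, 0], [0.55, 0, 0], 100],
    [[0, 0, 0], [0.6, 0, 0], 100],
    [[0, 0, 0], [0.65, 0, 0], 100],
    [[0, 0, 0], [0.7, 0, 0], 100]
  ]
}}

```text
clock: 18.05
ee_pos: [540.4, -101.5, 70.1]
ee_rot: [0.003, -0.032, 0.999, -0.0]
contact_force: [-0.3, 0.3, 0.5]
gripper_width: 87.3
```

```bash
python3 - <<'E'
from h import *
np.set_printoptions(precision=3,suppress=True)
s=arm.state();print(s['clock'],s['ee_pos'],s['contact_force'])
a=cv2.resize(read_camera("scene")[220:310,210:330,::-1],None,fx=6,fy=6,interpolation=2)
cv2.imwrite("pics/sc15.png",a)
E
```

```text
18.05 [ 540.401 -101.541   70.078] [-0.347  0.269  0.477]
```

View pics/sc15.png

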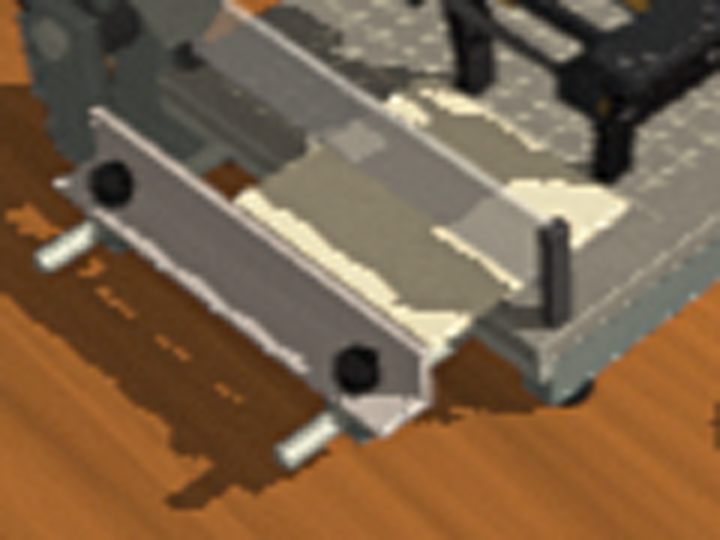

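{"op": "servo_tool", "data": {
  "series": [
    [[0, 0, 0], [0.05, 0, 0], 100],
    [[0, 0, 0], [0.1, 0, 0], 100],
    [[0, 0, 0], [0.15, 0, 0], 100],
    [[0, 0, 0], [0.2, 0, 0], 100],
    [[0, 0, 0], [0.25, 0, 0], 100],
    [[0, 0, 0], [0.3, 0, 0], 100],
    [[0, 0, 0], [0.3, 0, 0], 100],
    [[0, 0, 0], [0.35, 0, 0], 100],
    [[0, 0, 0], [0.35, 0, 0], 100],
    [[0, 0, 0], [0.35, 0, 0], 100]
  ]
}}

```text
clock: 19.1
ee_pos: [543.9, -101.5, 70.1]
ee_rot: [0.003, -0.032, 0.999, -0.0]
contact_force: [0.4, -1.1, -0.3]
gripper_width: 87.3
```

{"op": "servo_tool", "data": {
  "series": [
    [[0, 0, 0], [0.05, 0, 0], 100],
    [[0, 0, 0], [0.1, 0, 0], 100],
    [[0, 0, 0], [0.15, 0, 0], 100],
    [[0, 0, 0], [0.2, 0, 0], 100],
    [[0, 0, 0], [0.25, 0, 0], 100],
    [[0, 0, 0], [0.25, 0, 0], 100],
    [[0, 0, 0], [0.3, 0, 0], 100],
    [[0, 0, 0], [0.3, 0, 0], 100],
    [[0, 0, 0], [0.3, 0, 0], 100],
    [[0, 0, 0], [0.3, 0, 0], 100]
  ]
}}

```text
clock: 20.1
ee_pos: [547.0, -101.5, 70.1]
ee_rot: [0.003, -0.032, 0.999, -0.0]
contact_force: [-0.2, -0.1, -0.6]
gripper_width: 87.3
```

```bash
python3 - <<'E'
from h import *
np.set_printoptions(precision=3,suppress=True)
s=arm.state();print(s['clock'],s['ee_pos'],s['contact_force'])
a=cv2.resize(read_camera("scene")[220:310,210:330,::-1],None,fx=6,fy=6,interpolation=2)
cv2.imwrite("pics/sc16.png",a)
b=cv2.resize(read_camera("side")[150:250,240:360,::-1],None,fx=6,fy=6,interpolation=2)
cv2.imwrite("pics/sd16.png",b)
E
```

```text
20.1 [ 546.95  -101.533   70.1  ] [-0.161 -0.08  -0.618]
```

View pics/sc16.png

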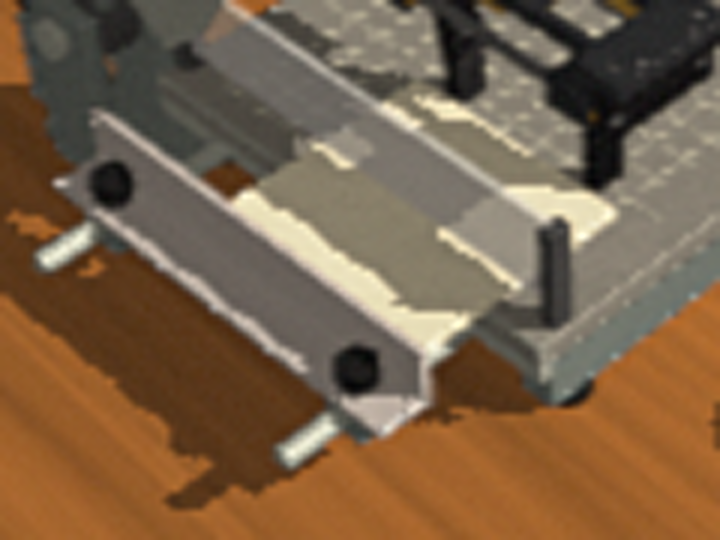

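View pics/sd16.png

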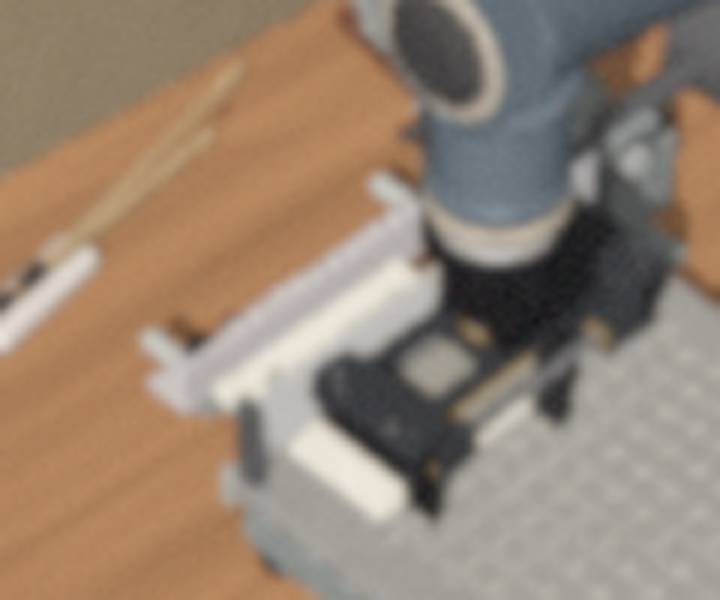

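```bash
python3 - <<'E'
from h import *
for z in(66,):print(plane("scene",(210+617/6,220+212/6),z),plane("scene",(210+430/6,220+358/6),z), plane("side",(240+408/6,150+490/6),66),plane("side",(240+380/6,150+520/6),66))
print("gauge top edge", plane("scene",(210+428/6,220+353/6),84),plane("scene",(210+95/6,220+110/6),84))
E
```

```text
[551.73133693 -27.96807663  66.        ] [678.72411009 -14.7197818   66.        ] [557.40118396 -55.03964434  66.        ] [551.40324404 -30.35652827  66.        ]
gauge top edge [687.41554273  -4.01377514  84.        ] [ 704.65014657 -241.87951433   84.        ]
```

{"op": "servo_tool", "data": {
  "series": [
    [[0, 0, 0], [0.05, 0, 0], 100],
    [[0, 0, 0], [0.1, 0, 0], 100],
    [[0, 0, 0], [0.15, 0, 0], 100],
    [[0, 0, 0], [0.2, 0, 0], 100],
    [[0, 0, 0], [0.25, 0, 0], 100],
    [[0, 0, 0], [0.3, 0, 0], 100],
    [[0, 0, 0], [0.3, 0, 0], 100],
    [[0, 0, 0], [0.3, 0, 0], 100],
    [[0, 0, 0], [0.3, 0, 0], 100],
    [[0, 0, 0], [0.3, 0, 0], 100]
  ]
}}

```text
clock: 21.2
ee_pos: [550.0, -101.5, 70.1]
ee_rot: [0.003, -0.032, 0.999, -0.0]
contact_force: [0.1, -0.4, 0.0]
gripper_width: 87.1
```

{"op": "servo_tool", "data": {
  "series": [
    [[0, 0, 0], [0.05, 0, 0], 100],
    [[0, 0, 0], [0.1, 0, 0], 100],
    [[0, 0, 0], [0.1, 0, 0], 100],
    [[0, 0, 0], [0.15, 0, 0], 100],
    [[0, 0, 0], [0.15, 0, 0], 100],
    [[0, 0, 0], [0.2, 0, 0], 100],
    [[0, 0, 0], [0.2, 0, 0], 100],
    [[0, 0, 0], [0.2, 0, 0], 100],
    [[0, 0, 0], [0.2, 0, 0], 100],
    [[0, 0, 0], [0.2, 0, 0], 100]
  ]
}}

```text
clock: 22.2
ee_pos: [551.9, -101.5, 70.1]
ee_rot: [0.003, -0.032, 0.999, -0.0]
contact_force: [0.7, -0.4, 0.2]
gripper_width: 87.0
```

```bash
python3 - <<'E'
from h import *
s=arm.state();print(s['clock'],s['ee_pos'],s['contact_force'],s['torque'])
a=cv2.resize(read_camera("scene")[220:310,210:330,::-1],None,fx=6,fy=6,interpolation=2)
cv2.imwrite("pics/sc17.png",a)
E
```

```text
22.2 [ 551.93691932 -101.51879822   70.10896841] [ 0.71221273 -0.36243479  0.23636098] [ 0.08331558 -0.09101475 -0.0119399 ]
```

View pics/sc17.png

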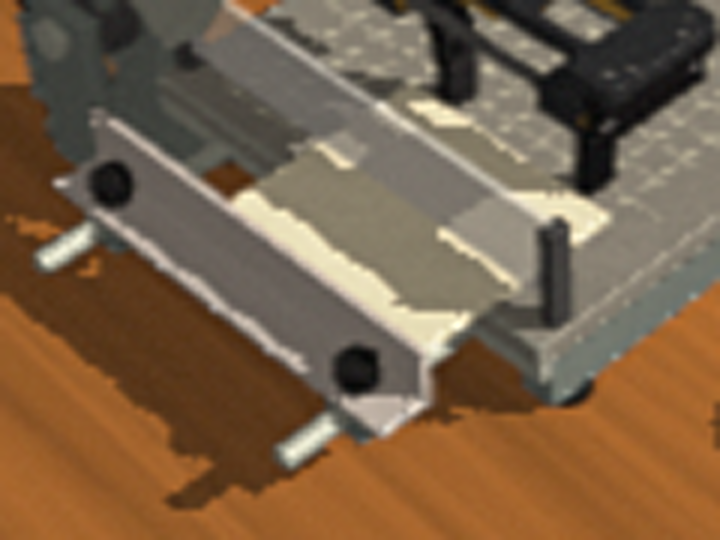

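{"op": "servo_tool", "data": {
  "series": [
    [[0, 0, 0], [0.05, 0, 0], 100],
    [[0, 0, 0], [0.1, 0, 0], 100],
    [[0, 0, 0], [0.1, 0, 0], 100],
    [[0, 0, 0], [0.15, 0, 0], 100],
    [[0, 0, 0], [0.15, 0, 0], 100],
    [[0, 0, 0], [0.2, 0, 0], 100],
    [[0, 0, 0], [0.2, 0, 0], 100],
    [[0, 0, 0], [0.2, 0, 0], 100],
    [[0, 0, 0], [0.2, 0, 0], 100],
    [[0, 0, 0], [0.2, 0, 0], 100]
  ]
}}

```text
clock: 23.25
ee_pos: [553.6, -101.5, 70.0]
ee_rot: [0.002, -0.032, 0.999, -0.0]
contact_force: [-2.1, -0.9, 1.6]
gripper_width: 87.2
```

```bash
python3 - <<'E'
from h import *
s=arm.state();print(s['clock'],s['ee_pos'],s['contact_force'],s['torque'])
E
```

```text
23.25 [ 553.56993037 -101.54482144   70.0008558 ] [-2.07350809 -0.90188646  1.56067529] [0.02873218 0.28342661 0.05170807]
```

{"op": "servo_tool", "data": {
  "series": [
    [[0, 0, 0], [0.05, 0, 0], 100],
    [[0, 0, 0], [0.05, 0, 0], 100],
    [[0, 0, 0], [0.1, 0, 0], 100],
    [[0, 0, 0], [0.1, 0, 0], 100],
    [[0, 0, 0], [0.1, 0, 0], 100],
    [[0, 0, 0], [0.15, 0, 0], 100],
    [[0, 0, 0], [0.15, 0, 0], 100],
    [[0, 0, 0], [0.15, 0, 0], 100],
    [[0, 0, 0], [0.15, 0, 0], 100],
    [[0, 0, 0], [0.15, 0, 0], 100]
  ]
}}

```text
clock: 24.25
ee_pos: [553.8, -101.7, 69.9]
ee_rot: [0.001, -0.032, 0.999, -0.0]
contact_force: [-5.8, 0.6, 4.3]
gripper_width: 87.0
```

```bash
python3 - <<'E'
from h import *
s=arm.state();print(s['clock'],s['ee_pos'],s['contact_force'],s['torque'],q2R(s['ee_rot']).T[1])
a=cv2.resize(read_camera("scene")[220:310,210:330,::-1],None,fx=6,fy=6,interpolation=2)
cv2.imwrite("pics/sc18.png",a)
E
```

```text
24.25 [ 553.79413474 -101.66480828   69.85130735] [-5.77471674  0.57322996  4.33495023] [0.07057269 1.22896296 0.0680567 ] [-6.33801301e-02  9.97989418e-01 -2.84303265e-04]
```

View pics/sc18.png

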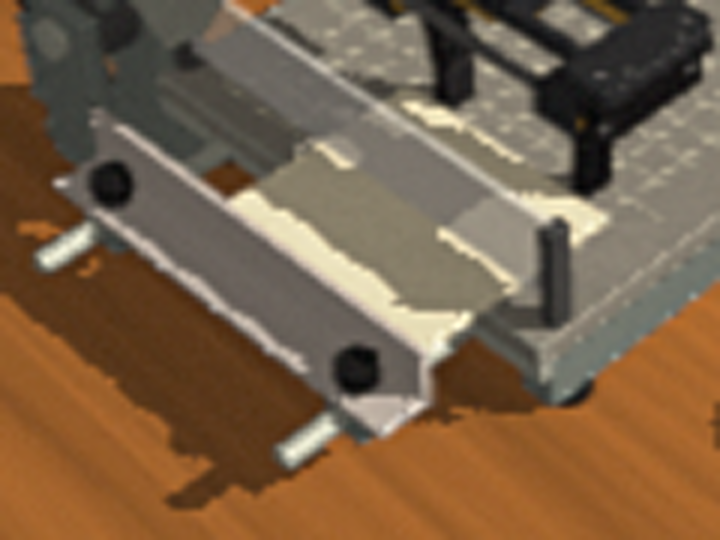

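{"op": "servo_tool", "data": {
  "series": [
    [[0, 0, 0], [0.05, 0, 0], 100],
    [[0, 0, 0], [0.05, 0, 0], 100],
    [[0, 0, 0], [-0.1, 0, 0], 100],
    [[0, 0, 0], [-0.3, 0, 0], 100],
    [[0, 0, 0], [-0.7, 0, 0], 100],
    [[0, 0, 0], [-1.3, -0.1, 0], 100],
    [[0, 0, 0], [-2, -0.1, 0], 100],
    [[0, 0, 0], [-3, -0.2, 0], 100],
    [[0, 0, 0], [-4.5, -0.3, 1], 100],
    [[0, 0, 0], [-6, -0.4, 3], 100]
  ]
}}

```text
clock: 25.3
ee_pos: [493.0, -105.4, 99.1]
ee_rot: [0.001, -0.032, 0.999, 0.0]
contact_force: [0.3, -0.5, 0.3]
gripper_width: 87.1
```

{"op": "servo_tool", "data": {
  "series": [
    [[0, 0, 0], [-1, 0, 3], 100],
    [[0, 0, 0], [-2, 0, 6], 100],
    [[0, 0, 0], [-3, 0, 10], 100],
    [[0, 0, 0], [-4, 0, 14], 100],
    [[0, 0, 0], [-5, 0, 17], 100],
    [[0, 0, 0], [-5, 0, 20], 100],
    [[0, 0, 0], [-5, 0, 22], 100],
    [[0, 0, 0], [-5, 0, 23], 100],
    [[0, 0, 0], [-5, 0, 23], 100],
    [[0, 0, 0], [-5, 0, 23], 100]
  ]
}}

```text
clock: 26.3
ee_pos: [444.6, -105.5, 328.9]
ee_rot: [0.002, -0.032, 0.999, 0.0]
contact_force: [-0.1, -0.2, -0.5]
gripper_width: 87.2
```

```bash
python3 - <<'E'
from h import *
s=grab("w19");print(s['clock'],s['ee_pos'],s['contact_force'])
im=read_camera("scene")[:,:,::-1]; cv2.imwrite("pics/sc19f.png",im)
cv2.imwrite("pics/sc19.png",cv2.resize(im[110:310,190:390],None,fx=3,fy=3))
im=read_camera("side")[:,:,::-1]; cv2.imwrite("pics/sd19f.png",im)
cv2.imwrite("pics/sd19.png",cv2.resize(im[110:280,230:410],None,fx=4,fy=3.5))
E
```

```text
26.3 [ 444.60819579 -105.48045021  328.89632403] [-0.13628684 -0.18339814 -0.4926492 ]
```

View pics/sc19.png

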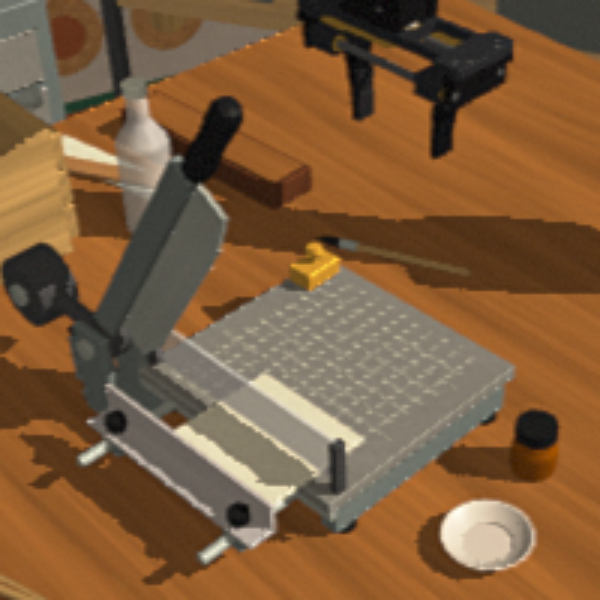

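View pics/sd19.png

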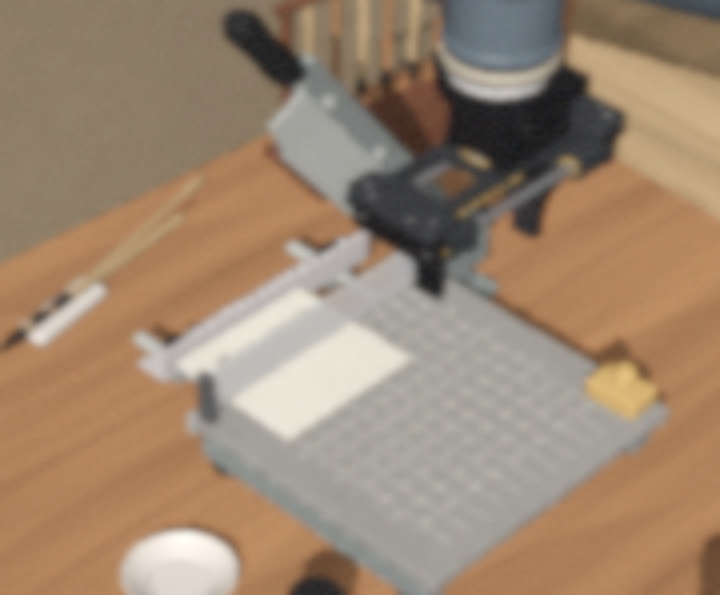

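View pics/w19.png

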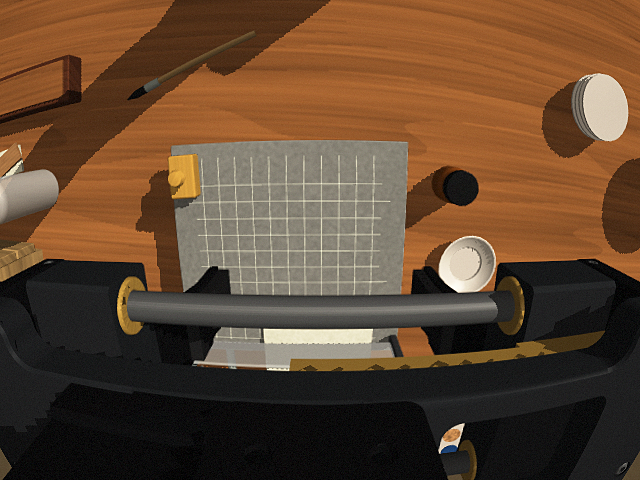

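```bash
python3 - <<'E'
from h import *
np.set_printoptions(precision=2,suppress=True)
s=ld("w19"); im=cv2.imread("pics/w19.png")
cv2.imwrite("pics/w19z.png",cv2.resize(im[255:375,190:430],None,fx=3.3,fy=3.3,interpolation=2))
m=(im.min(2)>165).astype(np.uint8)
pts=[]
for u in range(272,368,4):
    for v in range(322,338):
        if m[v,u]: pts.append(wplane((u,v-.5),s,66)[:2]);break
pts=np.array(pts); l=np.polyfit(pts[:,1],pts[:,0],1); print(len(pts),"near edge yaw",-l[0],"x at -30,-100:",np.polyval(l,[-30,-100]),np.std(pts[:,0]-np.polyval(l,pts[:,1])))
for a,b in(((201,185),(387,186)),): pass
for p in((173,147),(407,142)): print("bed near",wplane(p,s,60))
# side: board far edge line and gauge
E
```

```text
24 near edge yaw 0.06214192902366409 x at -30,-100: [602.27 606.62] 0.567670732619995
bed near [ 388.52 -284.46   60.  ]
bed near [369.27 -11.26  60.  ]
```

View pics/w19z.png

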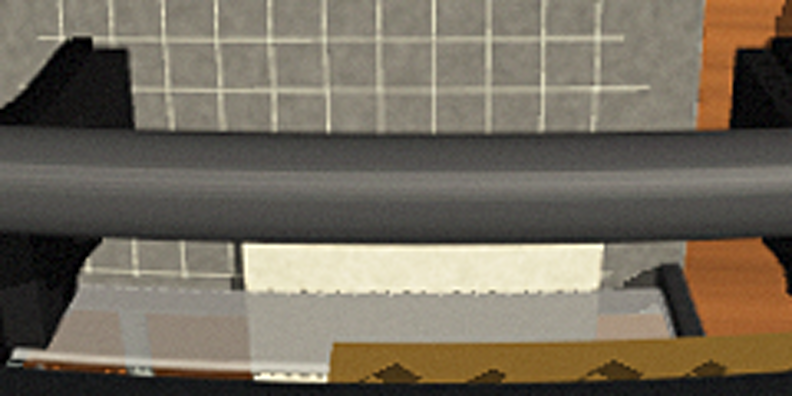

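```bash
python3 - <<'E'
from h import *
np.set_printoptions(precision=3,suppress=True)
R0=q2R(arm.state()['ee_rot'])
Rt=R.from_rotvec([-np.radians(25),0,0]).as_matrix()@np.array([[0,1,0],[1,0,0],[0,0,-1.]]).T
v=R.from_matrix(Rt@R0.T).as_rotvec();print(v,np.linalg.norm(v))
s=ld("w1")
for u in(410,412,414,416):print(u,wplane((u,200),s,84)[:2])
E
```

```text
[-0.333 -0.353 -1.606] 1.6779941268782168
410 [678.873  -7.614]
412 [681.292  -7.576]
414 [683.719  -7.538]
416 [686.151  -7.498]
```

{"op": "servo_tool", "data": {
  "series": [
    [[-0.033, -0.035, -0.14], [0, 2, 1], 100],
    [[-0.06, -0.06, -0.28], [0, 5, 2], 80],
    [[-0.09, -0.09, -0.42], [1, 8, 3], 50],
    [[-0.12, -0.12, -0.56], [2, 11, 4], 0],
    [[-0.15, -0.16, -0.7], [4, 14, 5], 0],
    [[-0.18, -0.19, -0.84], [6, 17, 5], 0],
    [[-0.2, -0.21, -0.98], [8, 19, 5], 0],
    [[-0.23, -0.24, -1.12], [10, 20, 5], 0],
    [[-0.26, -0.27, -1.26], [11.5, 20, 5], 0],
    [[-0.29, -0.3, -1.4], [13, 20, 5], 0]
  ]
}}

```text
clock: 27.45
ee_pos: [575.8, 95.3, 378.6]
ee_rot: [0.126, 0.576, 0.797, -0.131]
contact_force: [-0.3, -0.3, -0.1]
gripper_width: 23.2
```

{"op": "servo_tool", "data": {
  "series": [
    [[-0.02, -0.02, -0.09], [0.5, 0, 0], 0],
    [[-0.043, -0.053, -0.18], [0.5, 0, 0], 0],
    [[-0.043, -0.053, -0.206], [0.5, 0, 0], 0],
    [[-0.043, -0.053, -0.206], [0.5, 0, 0], 0],
    [[-0.043, -0.053, -0.206], [0.5, 0, 0], 0],
    [[-0.043, -0.053, -0.206], [0.5, 0, 0], 0],
    [[-0.043, -0.053, -0.206], [0.5, 0, 0], 0],
    [[-0.043, -0.053, -0.206], [0.5, 0, 0], 0],
    [[-0.043, -0.053, -0.206], [0.5, 0, 0], 0],
    [[-0.043, -0.053, -0.206], [0.5, 0, 0], 0]
  ]
}}

```text
clock: 28.45
ee_pos: [580.3, 94.4, 380.2]
ee_rot: [0.146, 0.654, 0.728, -0.144]
contact_force: [-0.6, 0.6, -1.0]
gripper_width: 0.5
```

```bash
python3 - <<'E'
from h import *
s=grab("w20");print(s['clock'],s['ee_pos'],s['contact_force'],q2R(s['ee_rot']).T)
E
```

```text
28.45 [580.33790081  94.39341257 380.15651972] [-0.55176989  0.59682582 -1.03742482] [[-0.102214    0.91044181 -0.40080919]
 [ 0.99446164  0.10342929 -0.01866612]
 [ 0.02446099 -0.4004973  -0.91597138]]
```

View pics/w20.png

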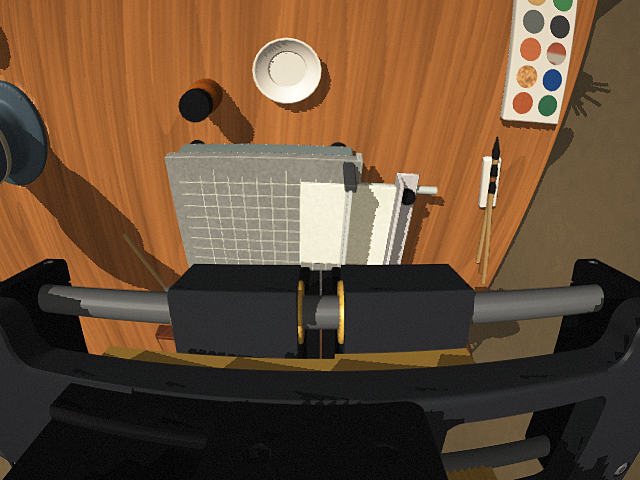

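```bash
python3 - <<'E'
from h import *
im=cv2.imread("pics/w20.png"); cv2.imwrite("pics/w20z.png",cv2.resize(im[160:270,280:430],None,fx=5,fy=5,interpolation=2))
s=ld("w20"); np.set_printoptions(precision=1,suppress=True)
W=lambda u,v,z:wplane((u,v),s,z)
print(W(301,181,66),W(299,262,66))
# near edge columns by row
g=im.min(2).astype(int)
pts=[]
for v in range(186,262,4):
    r=g[v,285:320]; k=np.argmax(np.diff(r)); pts.append(W(285+k+.5,v,66)[:2])
pts=np.array(pts);l=np.polyfit(pts[:,1],pts[:,0],1);res=pts[:,0]-np.polyval(l,pts[:,1]);k=abs(res)<2;l=np.polyfit(pts[k,1],pts[k,0],1)
print("near yaw",-l[0],k.sum(),"x at y=-101",np.polyval(l,-101), res)
E
```

```text
[560.8 -28.2  66. ] [ 568.  -171.8   66. ]
near yaw 0.0694497175185133 19 x at y=-101 563.9088146689427 [-0.1 -0.  -0.  -0.   0.   0.   0.   0.   0.   0.   0.   0.   0.   0.
  0.  -0.  -0.  -0.  -0.1]
```

View pics/w20z.png

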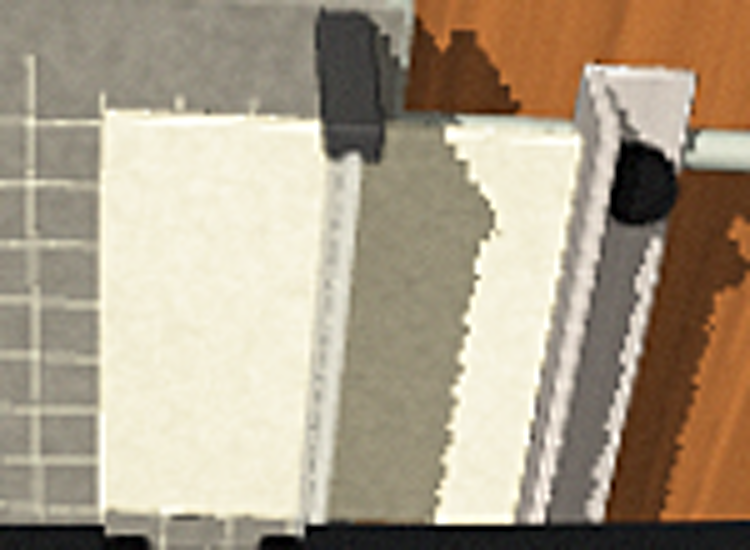

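The board's far edge lies along the gauge face at zoom (585,130) to (520,520), with no gap and parallel. The arm is up and the robot is clear, so I'll hand in.

```bash
python3 - <<'E'
from h import *
s=arm.state(); print(s['clock'],s['contact_force'])
print(order.job_done())
E
```

```text
28.5 [-0.35749105  0.21411554  0.22384154]
the job is handed in; nothing more can be done
None
```

I raised the blade arm, pushed the mount board against the gauge and handed the job in at 28.5 s; the job reports no verdict.

- **Blade arm:** I lifted the black grip with the outside of the closed fingers, at about 0.3 rad/s, until the counterweight carried the arm to its stop. In the two later scene views and the side view taken after the push it was still fully raised. I could not read the joint angle or speed directly.
- **Board:** I pushed it with both fingertips spread behind its near edge until it stopped against the gauge, with about 6 N of resistance. The last wrist picture shows no gap at the gauge face. The board's angle came out at 0.069 rad, against about 0.065 rad for the bed and 0.07 rad for the gauge's top edge. By estimate, the middle of the board is about 30 mm from the middle of the gauge.
- **Surroundings:** The robot was clear of everything at hand-in, with only sensor noise on the force reading. The jar, dish, paperweight and near brush (brush_b) looked unmoved in the last pictures. I did not measure any bystander's shift, and I did not specifically check the bowl or the left-hand brush (brush_a) at the end.
- **Disagreement:** My estimate of the gauge position from the bed's near edge was about 10 mm short of where the board actually stopped. The direct wrist view was about 4 mm short. I relied on the contact force and the final close-up instead.

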